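Clear the desk after the shoot: backdrop clips by jaw state, battery to its charger

TASK

Clear up after the photo shoot: put both spring clips whose jaws are ratcheted shut in the green tray, both clips whose jaws are locked open in the black tray (whatever the colour of their handles), and seat the camera battery in the recess of the charging cradle. The clips must lie flat on the tray floor, not on top of each other or on the rim, and the lens cap and the eraser must stay where they are.

Things in the scene. Friction and masses are not known exactly. Their poses are not given: they have to be found in the camera images.
- clip_shut_blue: Blue-handled spring clip ratcheted SHUT: jaws touching, handles spread wide (60 mm over them). Rigid, lying flat, arms 20 mm tall, orange jaw pads. Grip its dark middle housing (26 mm along x, 24 mm across y, 34 mm tall) across y. Origin: centre of the housing's underside; +x points to the jaws (reaching x = 48 mm; handles x = -53 mm), z up. About 90 g.
- clip_shut_yellow: Yellow-handled spring clip ratcheted SHUT: jaws touching, handles spread wide (60 mm over them). Rigid, lying flat, arms 20 mm tall, orange jaw pads. Grip its dark middle housing (26 mm along x, 24 mm across y, 34 mm tall) across y. Origin: centre of the housing's underside; +x points to the jaws (reaching x = 48 mm; handles x = -53 mm), z up. About 90 g.
- clip_open_blue: Blue-handled spring clip ratcheted OPEN: jaws gaping (52 mm over them), handles squeezed together. Rigid, lying flat, arms 20 mm tall, orange jaw pads. Grip its dark middle housing (26 mm along x, 24 mm across y, 34 mm tall) across y. Origin: centre of the housing's underside; +x points to the jaws (reaching x = 48 mm; handles x = -53 mm), z up. About 90 g.
- clip_open_yellow: Yellow-handled spring clip ratcheted OPEN: jaws gaping (52 mm over them), handles squeezed together. Rigid, lying flat, arms 20 mm tall, orange jaw pads. Grip its dark middle housing (26 mm along x, 24 mm across y, 34 mm tall) across y. Origin: centre of the housing's underside; +x points to the jaws (reaching x = 48 mm; handles x = -53 mm), z up. About 90 g.
- battery: Black camera battery with a grey top, a block 70 mm (its x) by 38 mm (its y) by 40 mm tall, standing on the desk. Origin: centre of the underside, z up. Mass about 160 g. Grip it across the 38 mm, near the top.
- tray_green: Green white-rimmed tray, fixed, outside 140 mm (its x) by 186 mm (its y), walls 4 mm thick and 15 mm tall, floor 4 mm thick. Origin: centre of the underside on the desk. Two clips fit side by side lying along its x, at y about +45 and -45 mm; the wall is then 32 mm from the housing's side.
- tray_black: Black white-rimmed tray, fixed, outside 140 mm (its x) by 186 mm (its y), walls 4 mm thick and 15 mm tall, floor 4 mm thick. Origin: centre of the underside on the desk. Two clips fit side by side lying along its x, at y about +45 and -45 mm; the wall is then 32 mm from the housing's side.
- charger: White charging cradle with a black recess, fixed, 114 mm (its x) by 82 mm (its y), rim 12 mm above the desk. Recess in its middle 82 mm (x) by 50 mm (y), floor 5 mm above the desk; the battery sits in it upright, length along x, either way round, standing 33 mm out of it. Origin: centre of the underside, on the desk.
- lens_cap: Small black lens cap with a grey centre, 42 mm across, 9 mm tall, loose on the desk mat. Not to be moved. Origin: centre of the underside.
- eraser: Small white eraser with a blue sleeve, 36 x 18 x 12 mm, loose on the desk mat. Not to be moved. Origin: centre of the underside.

How it is judged:
At the end, for the whole second after the job is handed in: Shut clips in green tray, open clips in black tray: flat within 0.15 rad, origin under 10 mm above tray underside. Battery in the recess: within 12 mm of centre, under 9 mm up, 0.25 rad of its length, upright. All at rest. Cap and eraser moved under 20 mm (x of clip_shut_blue in the frame of tray_green between -0.066 and 0.066 m and y of clip_shut_blue in the frame of tray_green between -0.089 and 0.089 m and z of clip_shut_blue in the frame of tray_green between 0 and 0.01 m and angle between each of clip_shut_blue, clip_shut_yellow, clip_open_blue, clip_open_yellow's own z axis and vertical below 0.15 rad and linear speed of each of clip_shut_blue, clip_shut_yellow, clip_open_blue, clip_open_yellow, battery below 0.02 m/s and x of clip_shut_yellow in the frame of tray_green between -0.066 and 0.066 m and y of clip_shut_yellow in the frame of tray_green between -0.089 and 0.089 m and z of clip_shut_yellow in the frame of tray_green between 0 and 0.01 m and x of clip_open_blue in the frame of tray_black between -0.066 and 0.066 m and y of clip_open_blue in the frame of tray_black between -0.089 and 0.089 m and z of clip_open_blue in the frame of tray_black between 0 and 0.01 m and x of clip_open_yellow in the frame of tray_black between -0.066 and 0.066 m and y of clip_open_yellow in the frame of tray_black between -0.089 and 0.089 m and z of clip_open_yellow in the frame of tray_black between 0 and 0.01 m and horizontal distance between battery and charger below 0.012 m and z of battery in the frame of charger below 0.009 m and angle between the x axis of battery and the x axis of charger, either way round below 0.25 rad and angle between battery's own z axis and vertical below 0.12 rad and distance of each of lens_cap, eraser from where it was at the start of the episode below 0.02 m); the robot touches nothing.
It fails at once if the lens cap is moved by more than 20 mm (distance of lens_cap from where it was at the start of the episode above 0.02 m).
It fails at once if the eraser is moved by more than 20 mm (distance of eraser from where it was at the start of the episode above 0.02 m).
It also fails if it takes over 112 s, if anything falls off the work surface, if the arm or the gripper's body presses on something with over 40 N, if the wrist force passes 120 N, or if a joint passes its speed limit or range.

ROBOT

A 6-joint arm with a two-finger parallel gripper is mounted at the origin on the work surface. World frame = base frame: x ahead of the robot, y to its left, z up, the work surface at z = 0. Lengths are in m, angles in rad, forces in N, time in s.
With the tool pointing down it reaches from about 0.4 to 0.825 m from the base axis. Payload 7 kg.
Tool frame: the origin (TCP) lies midway between the tips of the shut fingers; the grasp point (between the pads) lies 19 mm behind it; y points along the fingers, z is the direction in which the jaws open and shut, and the axes are right-handed (so a half turn about y gives the same grasp; the last joint's range is limited). The gripper opens to 88 mm and grips with 3 to 60 N. Pads are 19 mm wide; open, the fingers measure 130 mm over their backs; the gripper's body (78 mm by 193 mm) begins 47 mm behind the grasp point.
Start: joints at [1.448, 0.359, 0.012, 0, -1.224, -0.288], TCP at [0.27, 0.619, 0.227] pointing down, gripper open.
Joint ranges: [-3.07, 3.07], [-1.43, 2.12], [-1.02, 1.25], [-3.03, 1.67], [-3.05, -0], [-3.03, 3.03]. Speed limits (rad/s): [2.39, 2.39, 3.01, 3.14, 3.14, 3.14].

INTERFACE

Orientations are given as [roll, pitch, yaw] about the fixed x, y, z axes, in that order (R = Rz(yaw) Ry(pitch) Rx(roll)).
In Python, from station import arm gives the robot as it stands.
- The arm moves only by the tool move_arm, never from a script. Its argument "deltas" is a list of rows, each an object with "dp": the shift along the tool's x, y, z in mm, a list of three; "rotation": the turn, a rotation vector about the tool's x, y, z in degrees, a list of three. A call has 1 to 5 rows; each row shifts and turns the pose as measured when the row begins, along the tool's axes as they then stand; what a row does not reach is not made up. A row lasts 1/12 s, in which the tool goes at most 41.7 mm and 7.16 degrees, less where a joint would pass 70% of its speed; a pose out of reach is approached as far as the arm can. A call is refused whole if a number of a shift passes 41.7 or a number of a turn 7.16, either way. A call with a gripper value outside its range is refused whole. "jaw" is the closure in counts, from 0 (fully open) to 255 (shut), set as the call begins (left out, the last holds). The fingers move at their own pace and stop on an object; "squeeze" is the grip in N (left out, the last holds). Time passes only in rows, so rows that do not move let the fingers close. It gives the time, the measured TCP pose, the force and the opening at its end, in the units of the state.
- arm.get_state(): the state, without advancing time (a new reading comes with each control period).
- arm.grab_frame(name): name is "scene" or "top" or "wrist"; returns a dict with "pixels" (480x640x3 uint8, red, green, blue), "z_map" (480x640 float32, m along the optical axis (not along the pixel's ray), 0 where there is no reading), "fx", "fy", "cx", "cy" (pixels), "cam_to_world" (4x4, takes a point from camera to world coordinates); the wrist camera has in their place "mount" (4x4, takes a point from camera to tool coordinates, whose origin is the TCP and whose axes are the tool frame's). Camera axes: x right, y down, z forward; pixel columns grow to the right and rows downward; lengths in m; the calibration is good to about 2 mm. A picture is of the moment at which its call begins: read the wrist's pose just before it.
- arm.job_done(): hands the job in, once; it reports no verdict.
The state is a dict: "t": time; "q": joint angles; "qd": joint speeds; "joint_efforts": joint torques, N m; "eef_pos": TCP position; "ee_rot": TCP orientation; "force": force on the tool from outside, world axes, zero at the start; "moment": the same for the moment, N m; "width": finger opening in m.
Only numpy, scipy, OpenCV 4.12 (cv2) and the standard library are available. Lean on these libraries where they do the work, as an engineer would, in place of code of your own. Each camera call takes 0.05 s, during which the arm holds its last target.

## Working session

There is one attempt and no reset: what is moved stays moved. The work goes in short steps, Python scripts to look and compute and a tool call to move; the robot and the scene stay as the last step left them, time stands still between calls to the robot, and variables do not carry over. Pictures are saved under pics/ and viewed, and the job is handed in when it is done.

Besides the shell and the picture viewer there is one more tool, called after "Emit:" as name([rows], argument=value, ...), one row to a line, values as JSON. move_arm: Moves the arm, as the interface text tells. Its arguments: {"type":"object","properties":{"deltas":{"type":"array","items":{"type":"object","properties":{"dp":{"type":"array","items":{"type":"number"}},"rotation":{"type":"array","items":{"type":"number"}}}}},"jaw":{"type":"number"},"squeeze":{"type":"number"}},"required":["deltas"]}

```bash
ls; mkdir -p pics; python3 - <<'E'
from station import arm
import cv2, numpy as np
s=arm.get_state(); print(s)
for n in ["top","scene"]:
    f=arm.grab_frame(n); cv2.imwrite(f"pics/{n}0.png",f["pixels"][:,:,::-1]); print(n,f["fx"],f["fy"],f["cx"],f["cy"],np.round(f["cam_to_world"],3).tolist())
    np.savez(f"{n}0.npz",**f)
E
```

```text
pics
{'t': 0.0, 'q': array([ 1.44808008e+00,  3.59396219e-01,  1.10502535e-02, -3.35276466e-04,
       -1.22413322e+00, -2.88104674e-01]), 'qd': array([ 0.00190355, -0.00093834,  0.00045139,  0.00022579,  0.00129228,
       -0.00031075]), 'joint_efforts': array([ 6.22399966e-04, -5.82716167e+01,  2.93058211e+01,  6.99704155e+00,
        7.15020869e-03, -1.42699992e-04]), 'eef_pos': array([0.2693991 , 0.61835904, 0.22561561]), 'ee_rot': array([-1.56909327e+00,  1.76013956e-04,  2.73065771e+00]), 'force': array([-0.93566801,  0.44544736,  0.63303161]), 'moment': array([-0.00089225, -0.04035534, -0.0354349 ]), 'width': 0.08797159939399174}
top 593.3361676589547 593.3361676589547 329.42272933083996 236.39995008371594 [[0.017, -0.992, 0.127, 0.435], [-1.0, -0.015, 0.021, -0.013], [-0.019, -0.127, -0.992, 1.134], [0.0, 0.0, 0.0, 1.0]]
scene 616.5576639370536 616.5576639370536 317.37391182499545 232.15692778427353 [[-0.781, 0.455, -0.428, 1.043], [0.625, 0.564, -0.539, 0.597], [-0.004, -0.689, -0.725, 0.865], [0.0, 0.0, 0.0, 1.0]]
```

View pics/top0.png

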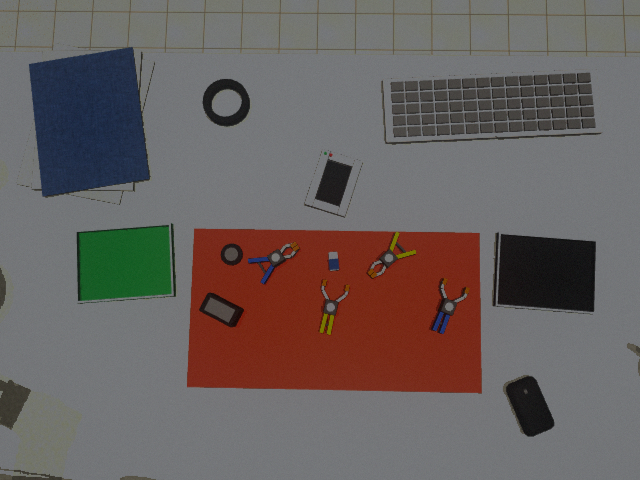

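View pics/scene0.png

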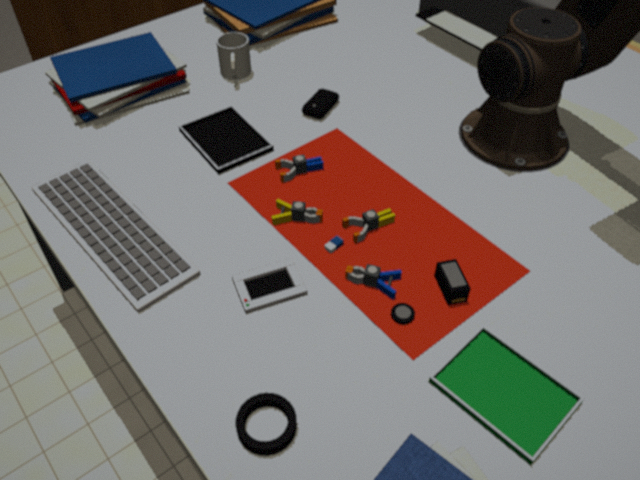

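The top view shows:
- Blue shut clip at (276,258).
- Yellow open clip at (330,308).
- Yellow shut clip at (389,258), with its jaws lower left.
- Blue open clip at (449,307).
- Battery at (221,310), charger at (333,183), cap at (232,254) and eraser at (333,261).
- Green tray at (126,263) and black tray at (545,273).

Next I measure positions.

```bash
cat > h.py <<'E'
import numpy as np, cv2
from scipy.spatial.transform import Rotation as R
def cloud(f,T=None):
    T=f["cam_to_world"] if T is None else T
    z=f["z_map"]; v,u=np.mgrid[0:480,0:640]
    P=np.stack([(u-f["cx"])/f["fx"]*z,(v-f["cy"])/f["fy"]*z,z],-1)
    return P@T[:3,:3].T+T[:3,3]
def ray(f,u,v,h,T=None):
    T=f["cam_to_world"] if T is None else T
    d=T[:3,:3]@np.array([(u-f["cx"])/f["fx"],(v-f["cy"])/f["fy"],1.]); o=T[:3,3]
    return o+d*(h-o[2])/d[2]
E
python3 - <<'E'
import numpy as np,cv2
from h import *
f=np.load("top0.npz"); W=cloud(f); z=W[...,2]
print("desk z", [ (np.round(np.median(z[a:b,c:d]),4),np.round(z[a:b,c:d].std(),4)) for a,b,c,d in [(350,380,210,300),(200,220,400,460),(400,450,200,400)]], (f["z_map"]==0).sum())
print("tray floors",np.median(z[240:285,95:155]),np.median(z[250:295,510:580]))
img=f["pixels"]; hsv=cv2.cvtColor(img,cv2.COLOR_RGB2HSV)
cs=dict(shut_blue=(276,258),open_yel=(330,308),shut_yel=(389,258),open_blue=(449,307),batt=(221,310))
for k,(u,v) in cs.items():
    m=np.zeros((480,640),bool); m[v-35:v+35,u-35:u+35]=1
    if k=='shut_blue': m[:, :247]=0
    hi=m&(z>0.026); n,l,st,c=cv2.connectedComponentsWithStats(hi.astype(np.uint8))
    i=1+np.argmax(st[1:,4]); mm=l==i; P=W[mm]
    print(k,"hi n",mm.sum(),"px",c[i],"mean",P.mean(0).round(4),"medz",np.median(P[:,2]).round(4),"ext",(np.ptp(P[:,:2],axis=0)).round(3))
    # ray on 34mm
    top=0.040 if k=='batt' else .034
    print("  ray",ray(f,*c[i],top).round(4))
    if k=='batt':
        rc=cv2.minAreaRect(P[:,:2].astype(np.float32)); print("  rect",rc)
    obj=m&(z>0.010)
    col=(hsv[...,0]>100)&(hsv[...,0]<130)&(hsv[...,1]>120) if 'blue' in k else (hsv[...,0]>22)&(hsv[...,0]<38)&(hsv[...,1]>120)
    H=W[m&col&(z>0.012)]
    ora=(hsv[...,0]>8)&(hsv[...,0]<20)&(hsv[...,1]>120)&(z>0.012)&m
    O=W[ora]
    for nme,Q in (("handles",H),("orange",O)):
        if len(Q): 
            d=Q.mean(0)-P.mean(0); print("  ",nme,len(Q),Q.mean(0).round(4),"dir deg",np.degrees(np.arctan2(d[1],d[0])).round(1),"dist",np.hypot(d[0],d[1]).round(4))
    # PCA of whole clip
    A=W[obj][:,:2]; rc=cv2.minAreaRect(A.astype(np.float32)); print("  whole",rc)
E
```

```text
desk z [(np.float64(-0.0001), np.float64(0.0577)), (np.float64(-0.0007), np.float64(0.0924)), (np.float64(-0.0009), np.float64(0.0734))] 1233
tray floors 0.0031893760309041896 0.003242322391839525
shut_blue hi n 183 px [275.4863388  257.33879781] mean [0.5338 0.1095 0.0393] medz 0.0331 ext [0.115 0.139]
  ray [0.5343 0.1101 0.034 ]
   handles 156 [0.5169 0.1354 0.0261] dir deg 123.1 dist 0.0308
   orange 51 [0.5563 0.0775 0.0212] dir deg -54.8 dist 0.0392
  whole ((0.4823906421661377, 0.07701981067657471), (0.17884951829910278, 0.09591313451528549), 33.75260925292969)
open_yel hi n 183 px [330.25136612 306.92349727] mean [0.4441 0.0063 0.0456] medz 0.0337 ext [0.029 0.032]
  ray [0.4442 0.0065 0.034 ]
   handles 150 [0.4138 0.0129 0.019 ] dir deg 167.7 dist 0.031
   orange 67 [0.4634 0.002  0.0541] dir deg -12.5 dist 0.0198
  whole ((0.44315105676651, 0.006390776485204697), (0.05206861346960068, 0.09757895022630692), 77.86904907226562)
shut_yel hi n 182 px [388.37912088 257.91758242] mean [ 0.5366 -0.1     0.0331] medz 0.0332 ext [0.032 0.031]
  ray [ 0.5365 -0.0999  0.034 ]
   handl
[... 346 characters left out ...]
]
  ray [ 0.4488 -0.2099  0.034 ]
   handles 158 [ 0.4198 -0.199   0.019 ] dir deg 159.0 dist 0.031
   orange 58 [ 0.4865 -0.2256  0.0216] dir deg -22.4 dist 0.0408
  whole ((0.4639319181442261, -0.13268589973449707), (0.22554826736450195, 0.10144603252410889), 79.46459197998047)
batt hi n 817 px [220.04773562 309.49694002] mean [0.4361 0.2074 0.047 ] medz 0.0392 ext [0.06 0.26]
  ray [0.436  0.2087 0.04  ]
  rect ((0.4243774116039276, 0.11907340586185455), (0.25834396481513977, 0.054498396813869476), 82.5656509399414)
   orange 17 [0.4445 0.1984 0.0361] dir deg -46.9 dist 0.0123
  whole ((0.4244018495082855, 0.11908294260501862), (0.258307546377182, 0.054744068533182144), 82.50096130371094)
```

```bash
python3 - <<'E'
import cv2
a=cv2.imread("pics/top0.png"); cv2.imwrite("pics/top0z.png",cv2.resize(a[150:350,180:490],None,fx=2.5,fy=2.5,interpolation=cv2.INTER_CUBIC))
E
```

```text
(no output)
```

View pics/top0z.png

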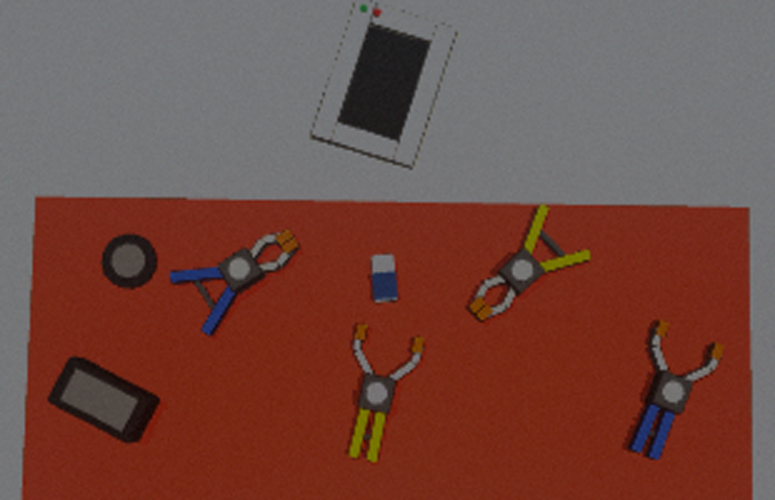

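The zoom confirms the four classes: spread blue and yellow handles are shut, parallel yellow and blue handles are open. Next come the battery, the trays and the cradle.

```bash
python3 - <<'E'
import numpy as np,cv2
from h import *
f=np.load("top0.npz"); W=cloud(f); z=W[...,2]; img=f["pixels"]; hsv=cv2.cvtColor(img,cv2.COLOR_RGB2HSV)
def win(u0,u1,v0,v1):
    m=np.zeros((480,640),bool); m[v0:v1,u0:u1]=1; return m
def big(m):
    n,l,st,c=cv2.connectedComponentsWithStats(m.astype(np.uint8)); i=1+np.argmax(st[1:,4]); return l==i
def rect(m,h,name):
    cn,_=cv2.findContours(m.astype(np.uint8),cv2.RETR_EXTERNAL,cv2.CHAIN_APPROX_NONE); c=max(cn,key=len)[:,0]
    P=np.array([ray(f,u,v,h)[:2] for u,v in c]); rc=cv2.minAreaRect((P*1000).astype(np.float32)); print(name,np.round(rc[0],1),np.round(rc[1],1),round(rc[2],1),"area centroid",np.mean([ray(f,u,v,h)[:2] for v,u in np.argwhere(m)],0).round(4))
rect(big(win(190,250,285,335)&(z>.033)&(z<.046)),.040,"battery top")
rect(big(win(70,185,215,310)&(hsv[...,0]>45)&(hsv[...,0]<75)&(hsv[...,1]>100)),.004,"green floor")
v=hsv[...,2]; print(v[270,545],v[330,545],v[185,333],v[200,320])
rect(big(win(485,605,225,320)&(v<60)),.004,"black floor")
rect(big(win(305,365,150,217)&(v<60)),.006,"recess")
rect(big(win(218,246,240,268)&(z>.004)&(z<.02)),.009,"cap")
rect(big(win(322,346,245,275)&(z>.006)&(z<.02)),.012,"eraser")
E
```

```text
battery top [435.9 209.4] [69.9 38. ] 64.9 area centroid [0.436  0.2093]
green floor [522.5 405.9] [132.4 178.4] 5.3 area centroid [0.5221 0.4051]
24 121 33 69
black floor [ 516.8 -401.2] [179.6 133.1] 86.4 area centroid [ 0.5163 -0.4014]
recess [684.8   5. ] [49.7 82.5] 73.0 area centroid [0.6845 0.0054]
cap [542.5 198.3] [40.3 38.4] 2.1 area centroid [0.5416 0.1978]
eraser [531.2   2.6] [35.2 18.1] 5.8 area centroid [0.5312 0.0027]
```

Measured sizes match the given ones (battery 69.9×38, recess 82.5×49.7, trays about 133×179 inside). I'll write a planning helper that prints tool-frame deltas.

```bash
cat > g.py <<'E'
import sys,numpy as np
from scipy.spatial.transform import Rotation as R
from station import arm
# usage: g.py x y z yawdeg [maxmm] : remaining way + ideal rows in tool axes
x,y,z,yaw=map(float,sys.argv[1:5]); mx=float(sys.argv[5]) if len(sys.argv)>5 else 40
s=arm.get_state(); p=s["eef_pos"]*1000; C=R.from_euler("xyz",s["ee_rot"]); G=R.from_euler("xyz",[-90,0,yaw],degrees=True)
t=np.array([x,y,z])*1000
print("t %.2f p %s yaw %.1f w %.1f F %s q1 %.0f q6 %.0f"%(s["t"],p.round(1),np.degrees(s["ee_rot"][2]),s["width"]*1000,s["force"].round(1),*np.degrees(s["q"][[0,5]])))
d=t-p; rv=(C.inv()*G).as_rotvec(degrees=True)
print("total tool dp",C.inv().apply(d).round(1),"rot",rv.round(1))
n=int(max(1,np.ceil(np.linalg.norm(d)/mx),np.ceil(np.linalg.norm(rv)/7)))
for i in range(min(n,5)):
    print(C.inv().apply(d/n).round(1).tolist(),(rv/n).round(1).tolist(),f"{i+1}/{n}"); C=C*R.from_rotvec(rv/n,degrees=True)
E
python3 g.py .436 .209 .12 65
```

```text
t 0.10 p [269.4 618.4 225.7] yaw 156.5 w 87.6 F [-0.5 -0.   0.7] q1 83 q6 -17
total tool dp [-316.2  106.3  308.6] rot [-0.1 91.5 -0.1]
[-22.6, 7.6, 22.0] [-0.0, 6.5, -0.0] 1/14
[-24.9, 7.6, 19.3] [-0.0, 6.5, -0.0] 2/14
[-27.0, 7.6, 16.4] [-0.0, 6.5, -0.0] 3/14
[-28.7, 7.6, 13.2] [-0.0, 6.5, -0.0] 4/14
[-30.0, 7.6, 9.8] [-0.0, 6.5, -0.0] 5/14
```

Emit:
move_arm([
  {"dp": [-23,8,22],"rotation": [0,6.5,0]},
  {"dp": [-25,8,19],"rotation": [0,6.5,0]},
  {"dp": [-27,8,16],"rotation": [0,6.5,0]},
  {"dp": [-29,8,13],"rotation": [0,6.5,0]},
  {"dp": [-30,8,10],"rotation": [0,6.5,0]},
], jaw=70, squeeze=30)

```text
t: 0.52
eef_pos: [0.3289, 0.472, 0.1819]
ee_rot: [-1.569, 0.002, 2.149]
force: [0.7, 0.1, 0.1]
width: 0.0646
```

```bash
python3 g.py .436 .209 .12 65
```

```text
t 0.52 p [328.9 472.  181.9] yaw 123.1 w 64.6 F [0.7 0.1 0.1] q1 75 q6 -41
total tool dp [-278.7   62.5   53.9] rot [-0.  58.1 -0.2]
[-31.0, 6.9, 6.0] [-0.0, 6.5, -0.0] 1/9
[-31.4, 6.9, 2.5] [-0.0, 6.5, -0.0] 2/9
[-31.5, 6.9, -1.1] [-0.0, 6.5, -0.0] 3/9
[-31.2, 6.9, -4.6] [-0.0, 6.5, -0.0] 4/9
[-30.5, 6.9, -8.1] [-0.0, 6.5, -0.0] 5/9
```

Emit:
move_arm([
  {"dp": [-31,7,6],"rotation": [0,6.5,0]},
  {"dp": [-31,7,2.5],"rotation": [0,6.5,0]},
  {"dp": [-31,7,-1],"rotation": [0,6.5,0]},
  {"dp": [-31,7,-5],"rotation": [0,6.5,0]},
  {"dp": [-30,7,-8],"rotation": [0,6.5,0]},
])

```text
t: 0.93
eef_pos: [0.3867, 0.3177, 0.1442]
ee_rot: [-1.569, 0.005, 1.553]
force: [1.6, 1.0, -0.7]
width: 0.0635
```

```bash
python3 g.py .436 .209 .12 65
```

```text
t 0.93 p [386.7 317.7 144.2] yaw 89.0 w 63.5 F [ 1.6  1.  -0.7] q1 62 q6 -63
total tool dp [-107.7   24.6  -51.2] rot [-0.1 24.  -0.3]
[-26.9, 6.1, -12.8] [-0.0, 6.0, -0.1] 1/4
[-25.4, 6.1, -15.5] [-0.0, 6.0, -0.1] 2/4
[-23.7, 6.1, -18.1] [-0.0, 6.0, -0.1] 3/4
[-21.7, 6.1, -20.5] [-0.0, 6.0, -0.1] 4/4
```

Emit:
move_arm([
  {"dp": [-27,6,-13],"rotation": [0,6,0]},
  {"dp": [-25,6,-15],"rotation": [0,6,0]},
  {"dp": [-24,6,-18],"rotation": [0,6,-0.1]},
  {"dp": [-22,6,-20],"rotation": [0,6,0]},
  {"dp": [0,0,0],"rotation": [0,0,0]},
])

```text
t: 1.35
eef_pos: [0.4338, 0.1973, 0.1174]
ee_rot: [-1.569, 0.008, 1.103]
force: [-0.7, -0.8, -0.4]
width: 0.0638
```

```bash
python3 g.py .436 .209 .03 65; cat > w.py <<'E'
import sys
from h import *
from station import arm
s=arm.get_state(); f=arm.grab_frame("wrist")
T=np.eye(4); T[:3,:3]=R.from_euler("xyz",s["ee_rot"]).as_matrix(); T[:3,3]=s["eef_pos"]; T=T@f["mount"]
cv2.imwrite(f"pics/{sys.argv[1]}.png",f["pixels"][:,:,::-1]); np.savez(sys.argv[1]+".npz",T=T,**f)
print(T.round(3).tolist())
E
python3 w.py w1
```

```text
t 1.35 p [433.8 197.3 117.4] yaw 63.2 w 63.8 F [-0.7 -0.8 -0.4] q1 48 q6 -75
total tool dp [12.2 87.3  3.1] rot [-0.1 -1.8 -0.5]
[4.1, 29.1, 1.0] [-0.0, -0.6, -0.2] 1/3
[4.0, 29.1, 1.0] [-0.0, -0.6, -0.2] 2/3
[3.9, 29.1, 1.0] [-0.0, -0.6, -0.2] 3/3
[[-0.892, 0.435, 0.122, 0.401], [0.451, 0.858, 0.246, 0.13], [0.003, 0.274, -0.962, 0.276], [0.0, 0.0, 0.0, 1.0]]
```

View pics/w1.png

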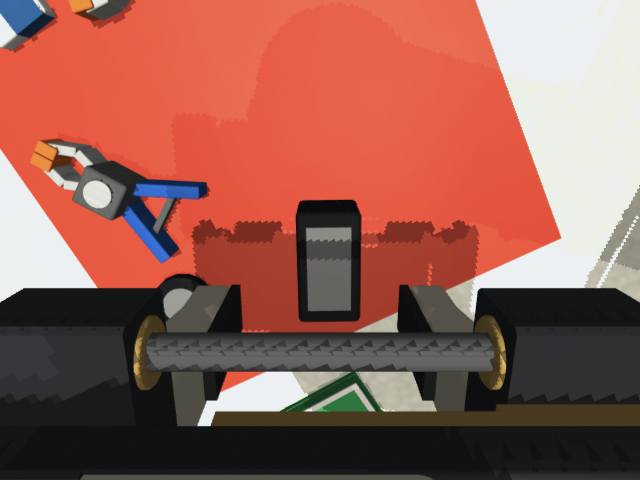

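The wrist view shows the battery at columns 297–360, rows 200–322, lying square between the fingers. I'll check its position from this view.

```bash
python3 - <<'E'
from h import *
f=np.load("w1.npz"); T=f["T"]; W=cloud(f,T); z=W[...,2]
m=np.zeros((480,640),bool); m[195:328,285:370]=1; m&=(z>.035)&(z<.045)
P=np.array([ray(f,u,v,.040,T)[:2] for v,u in np.argwhere(m)]); print(len(P),np.median(z[m]),cv2.minAreaRect((P*1000).astype(np.float32)))
E
```

```text
7016 0.03999745809540571 ((434.70166015625, 209.75234985351562), (69.71235656738281, 37.49052429199219), 63.98573303222656)
```

Emit:
move_arm([
  {"dp": [6,28,1],"rotation": [0,-1,-0.3]},
  {"dp": [6,28,1],"rotation": [0,-0.5,-0.2]},
  {"dp": [0,20,0],"rotation": [0,0,0]},
  {"dp": [0,15,0],"rotation": [0,0,0]},
  {"dp": [0,0,0],"rotation": [0,0,0]},
])

```text
t: 1.82
eef_pos: [0.4397, 0.2138, 0.0261]
ee_rot: [-1.572, -0.009, 1.139]
force: [-0.4, -0.7, -0.6]
width: 0.0636
```

```bash
python3 g.py .435 .2095 .013 64.5
```

```text
t 1.82 p [439.7 213.8  26.1] yaw 65.3 w 63.6 F [-0.4 -0.7 -0.6] q1 49 q6 -74
total tool dp [-6.  13.1  2.5] rot [0.1 0.8 0.5]
[-6.0, 13.1, 2.5] [0.1, 0.8, 0.5] 1/1
```

Emit:
move_arm([
  {"dp": [-4,8,1.5],"rotation": [0,0.5,0.3]},
  {"dp": [-1,4,0.5],"rotation": [0,0,0.2]},
  {"dp": [0,0,0],"rotation": [0,0,0]},
  {"dp": [0,0,0],"rotation": [0,0,0]},
])

```text
t: 2.15
eef_pos: [0.4357, 0.2118, 0.0144]
ee_rot: [-1.573, -0.0, 1.134]
force: [-0.5, -0.1, 0.8]
width: 0.0635
```

```bash
python3 g.py .435 .2095 .013 64.5
```

```text
t 2.15 p [435.7 211.8  14.4] yaw 65.0 w 63.5 F [-0.5 -0.1  0.8] q1 49 q6 -75
total tool dp [-2.4  1.4 -0.4] rot [0.1 0.5 0. ]
[-2.4, 1.4, -0.4] [0.1, 0.5, 0.0] 1/1
```

Close on the battery.

Emit:
move_arm([
  {"dp": [-2,1,0],"rotation": [0,0,0]},
  {"dp": [0,0,0],"rotation": [0,0,0]},
  {"dp": [0,0,0],"rotation": [0,0,0]},
  {"dp": [0,0,0],"rotation": [0,0,0]},
  {"dp": [0,0,0],"rotation": [0,0,0]},
], jaw=255, squeeze=30)

```text
t: 2.57
eef_pos: [0.436, 0.2113, 0.016]
ee_rot: [-1.574, -0.005, 1.135]
force: [-0.1, -0.3, -1.3]
width: 0.038
```

Emit:
move_arm([
  {"dp": [0,0,0],"rotation": [0,0,0]},
  {"dp": [0,-10,0],"rotation": [0,0,0]},
  {"dp": [0,-30,0],"rotation": [0,0,0]},
  {"dp": [0,-40,0],"rotation": [0,0,0]},
  {"dp": [0,-20,0],"rotation": [0,0,0]},
])

```text
t: 2.98
eef_pos: [0.4323, 0.2075, 0.1141]
ee_rot: [-1.57, 0.008, 1.133]
force: [0.8, 1.7, -1.0]
width: 0.0379
```

```bash
python3 g.py .6845 .0052 .11 -17
```

```text
t 2.98 p [432.3 207.5 114.1] yaw 64.9 w 37.9 F [ 0.8  1.7 -1. ] q1 49 q6 -74
total tool dp [ -76.3    4.3 -314.2] rot [ 0.3 81.9 -0.4]
[-6.4, 0.4, -26.2] [0.0, 6.8, -0.0] 1/12
[-3.2, 0.3, -26.8] [0.0, 6.8, -0.0] 2/12
[0.0, 0.3, -26.9] [0.0, 6.8, -0.0] 3/12
[3.2, 0.3, -26.7] [0.0, 6.8, -0.0] 4/12
[6.4, 0.3, -26.2] [0.0, 6.8, -0.0] 5/12
```

Emit:
move_arm([
  {"dp": [-6,0,-26],"rotation": [0,6.8,0]},
  {"dp": [-3,0,-27],"rotation": [0,6.8,0]},
  {"dp": [0,0,-27],"rotation": [0,6.8,0]},
  {"dp": [3,0,-27],"rotation": [0,6.8,0]},
  {"dp": [6,0,-26],"rotation": [0,6.8,0]},
])

```text
t: 3.4
eef_pos: [0.5409, 0.1251, 0.1225]
ee_rot: [-1.571, -0.007, 0.526]
force: [0.4, 0.5, -1.7]
width: 0.0376
```

```bash
python3 g.py .6845 .0052 .11 -17
```

```text
t 3.40 p [540.9 125.1 122.5] yaw 30.2 w 37.6 F [ 0.4  0.5 -1.7] q1 33 q6 -93
total tool dp [  63.8   13.  -175.8] rot [-0.1 47.2  0.4]
[9.1, 1.9, -25.1] [-0.0, 6.7, 0.1] 1/7
[12.0, 1.9, -23.9] [-0.0, 6.7, 0.1] 2/7
[14.7, 1.8, -22.3] [-0.0, 6.7, 0.1] 3/7
[17.2, 1.8, -20.4] [-0.0, 6.7, 0.1] 4/7
[19.5, 1.8, -18.3] [-0.0, 6.7, 0.1] 5/7
```

Emit:
move_arm([
  {"dp": [9,2,-25],"rotation": [0,6.7,0.1]},
  {"dp": [12,2,-24],"rotation": [0,6.7,0]},
  {"dp": [15,2,-22],"rotation": [0,6.7,0]},
  {"dp": [17,2,-20],"rotation": [0,6.7,0]},
  {"dp": [18,2,-17],"rotation": [0,6.7,0]},
])

```text
t: 3.82
eef_pos: [0.645, 0.0347, 0.1118]
ee_rot: [-1.568, -0.003, -0.089]
force: [1.0, 0.0, -0.7]
width: 0.038
```

```bash
python3 g.py .6845 .0052 .11 -17
```

```text
t 3.82 p [645.   34.7 111.8] yaw -5.1 w 38.0 F [ 1.   0.  -0.7] q1 20 q6 -115
total tool dp [ 42.    1.9 -25.9] rot [-0.2 11.9  0.1]
[21.0, 0.9, -12.9] [-0.1, 5.9, 0.1] 1/2
[22.2, 0.9, -10.7] [-0.1, 5.9, 0.1] 2/2
```

Emit:
move_arm([
  {"dp": [18,1,-10],"rotation": [0,5,0]},
  {"dp": [15,1,-7],"rotation": [0,4,0]},
  {"dp": [4,0,-2],"rotation": [0,1,0]},
  {"dp": [0,0,0],"rotation": [0,0,0]},
  {"dp": [0,0,0],"rotation": [0,0,0]},
])

```text
t: 4.23
eef_pos: [0.6813, 0.0042, 0.1054]
ee_rot: [-1.57, 0.003, -0.284]
force: [-0.0, 0.3, -1.8]
width: 0.038
```

```bash
python3 g.py .6845 .0052 .06 -17; python3 w.py w2
```

```text
t 4.23 p [681.3   4.2 105.4] yaw -16.3 w 38.0 F [-0.   0.3 -1.8] q1 17 q6 -123
total tool dp [ 2.9 45.4  1.8] rot [-0.   0.7 -0.2]
[1.5, 22.7, 0.9] [-0.0, 0.3, -0.1] 1/2
[1.4, 22.7, 0.9] [-0.0, 0.3, -0.1] 2/2
[[0.281, 0.922, 0.268, 0.609], [0.96, -0.27, -0.077, 0.025], [0.001, 0.279, -0.96, 0.263], [0.0, 0.0, 0.0, 1.0]]
```

View pics/w2.png

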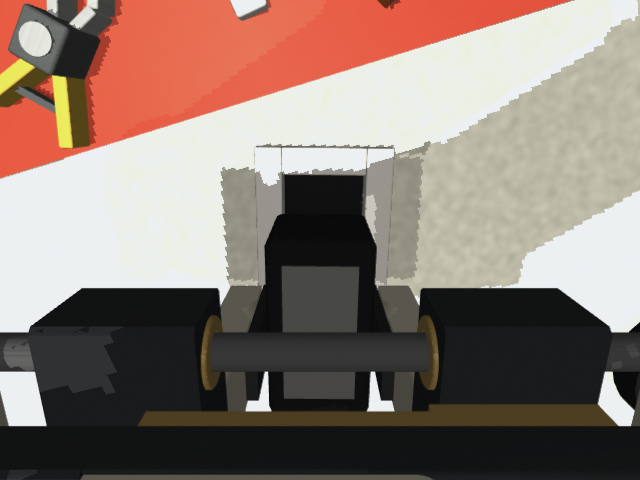

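The battery hangs at columns 265–375 and the visible recess end is at columns 284–364, row about 175. I'll check alignment by ray.

```bash
python3 - <<'E'
from h import *
f=np.load("w2.npz"); T=f["T"]; W=cloud(f,T); z=W[...,2]
M=np.linalg.inv(R.from_euler("xyz",[-90,0,-17],degrees=True).as_matrix())
g=cv2.cvtColor(f["pixels"],cv2.COLOR_RGB2GRAY)
for v in (182,195,208):
    r=g[v,270:385]<60; u=np.where(r)[0]+270; a,b=ray(f,u.min()-.5,v,.005,T),ray(f,u.max()+.5,v,.005,T); print(v,u.min(),u.max(),a.round(4),b.round(4),"w",np.linalg.norm(a-b).round(4))
    mid=(a+b)/2; print("  lateral vs centre",(M@(mid-np.array([.6845,.0052,0]))*1000).round(1))
c=g[165:190,325]; print(c)
m=(abs(z-np.median(z[280:300,300:340]))<.003); m[:, :260]=0; m[:,380:]=0; m[:215]=0; m[405:]=0
h=np.median(z[280:300,300:340]); P=np.array([ray(f,u,v,h,T)[:2] for v,u in np.argwhere(m)]); print(h,cv2.minAreaRect((P*1000).astype(np.float32)))
e=ray(f,325,175,.012,T); print("end edge (top)",(M@(e-np.array([.6845,.0052,0]))*1000).round(1))
E
```

```text
182 284 362 [ 0.642  -0.0072  0.005 ] [0.6556 0.0391 0.005 ] w 0.0482
  lateral vs centre [-37.3  -5.   -0.1]
195 284 362 [ 0.6497 -0.0096  0.005 ] [0.6634 0.0371 0.005 ] w 0.0487
  lateral vs centre [-29.2  -5.   -0. ]
208 285 361 [ 0.6577 -0.0115  0.005 ] [0.6711 0.0344 0.005 ] w 0.0478
  lateral vs centre [-21.1  -5.    0.1]
[239 239 239 238 227 148 148 148 146 117  38  16  17  16  16  16  16  16
  16  15  17  16  17  16  15]
0.12987116514630315 ((677.6328735351562, 5.141298294067383), (41.18645477294922, 64.32491302490234), 73.63314819335938)
end edge (top) [-42.5 -12.    0.9]
```

Emit:
move_arm([
  {"dp": [3,30,1],"rotation": [0,0.5,-0.1]},
  {"dp": [1,20,1],"rotation": [0,0,0]},
  {"dp": [0,10,0],"rotation": [0,0,0]},
  {"dp": [0,0,0],"rotation": [0,0,0]},
  {"dp": [0,0,0],"rotation": [0,0,0]},
])

```text
t: 4.7
eef_pos: [0.6841, 0.009, 0.047]
ee_rot: [-1.568, -0.002, -0.283]
force: [1.0, 0.4, -0.0]
width: 0.0377
```

```bash
python3 g.py .6855 .0048 .022 -17
```

```text
t 4.70 p [684.1   9.   47. ] yaw -16.2 w 37.7 F [ 1.   0.4 -0. ] q1 17 q6 -123
total tool dp [ 2.5 25.  -3.7] rot [-0.2  0.8  0.1]
[2.5, 25.0, -3.7] [-0.2, 0.8, 0.1] 1/1
```

Emit:
move_arm([
  {"dp": [2,6,-3.5],"rotation": [0,0.8,0]},
  {"dp": [0,6,0],"rotation": [0,0,0]},
  {"dp": [0,0,0],"rotation": [0,0,0]},
  {"dp": [0,0,0],"rotation": [0,0,0]},
])

```text
t: 5.03
eef_pos: [0.6863, 0.006, 0.0376]
ee_rot: [-1.566, -0.006, -0.296]
force: [0.2, -0.4, -0.3]
width: 0.0382
```

```bash
python3 g.py .6855 .0048 .022 -17
```

```text
t 5.03 p [686.3   6.   37.6] yaw -17.0 w 38.2 F [ 0.2 -0.4 -0.3] q1 17 q6 -124
total tool dp [-0.5 15.6 -1.4] rot [-0.3  0.   0.3]
[-0.5, 15.6, -1.4] [-0.3, 0.0, 0.3] 1/1
```

Emit:
move_arm([
  {"dp": [0,7,-1],"rotation": [0,0,0.3]},
  {"dp": [0,6,0],"rotation": [0,0,0]},
  {"dp": [0,3,0],"rotation": [0,0,0]},
  {"dp": [0,0,0],"rotation": [0,0,0]},
])

```text
t: 5.37
eef_pos: [0.6869, 0.0049, 0.0214]
ee_rot: [-1.565, -0.002, -0.296]
force: [0.2, 0.1, -1.9]
width: 0.0379
```

```bash
python3 g.py .6855 .0048 .0205 -17
```

```text
t 5.37 p [686.9   4.9  21.4] yaw -17.0 w 37.9 F [ 0.2  0.1 -1.9] q1 16 q6 -123
total tool dp [-1.3  0.9 -0.5] rot [-0.3  0.   0.1]
[-1.3, 0.9, -0.5] [-0.3, 0.0, 0.1] 1/1
```

Emit:
move_arm([
  {"dp": [0,0,0],"rotation": [0,0,0]},
  {"dp": [0,0,0],"rotation": [0,0,0]},
  {"dp": [0,0,0],"rotation": [0,0,0]},
  {"dp": [0,0,0],"rotation": [0,0,0]},
], jaw=100)

```text
t: 5.7
eef_pos: [0.6874, 0.0048, 0.0215]
ee_rot: [-1.565, -0.003, -0.296]
force: [0.4, -0.2, 0.2]
width: 0.0524
```

Emit:
move_arm([
  {"dp": [0,-20,0],"rotation": [0,0,0]},
  {"dp": [0,-30,0],"rotation": [0,0,0]},
  {"dp": [0,-30,0],"rotation": [0,0,0]},
  {"dp": [-15,-5,0],"rotation": [0,0,0]},
  {"dp": [-30,0,0],"rotation": [0,0,0]},
])

```text
t: 6.12
eef_pos: [0.6464, 0.0164, 0.1087]
ee_rot: [-1.567, -0.003, -0.297]
force: [-0.1, 1.0, 0.5]
width: 0.0531
```

```bash
python3 g.py .444 .0065 .1 -12.3; python3 w.py w3
```

```text
t 6.12 p [646.4  16.4 108.7] yaw -17.0 w 53.1 F [-0.1  1.   0.5] q1 19 q6 -126
total tool dp [-190.7    8.   -68.7] rot [-0.2 -4.7  0.2]
[-31.8, 1.3, -11.5] [-0.0, -0.8, 0.0] 1/6
[-31.9, 1.3, -11.0] [-0.0, -0.8, 0.0] 2/6
[-32.1, 1.4, -10.6] [-0.0, -0.8, 0.0] 3/6
[-32.2, 1.4, -10.1] [-0.0, -0.8, 0.0] 4/6
[-32.4, 1.4, -9.7] [-0.0, -0.8, 0.0] 5/6
[[0.293, 0.917, 0.272, 0.574], [0.956, -0.282, -0.079, 0.038], [0.004, 0.284, -0.959, 0.266], [0.0, 0.0, 0.0, 1.0]]
```

View pics/w3.png

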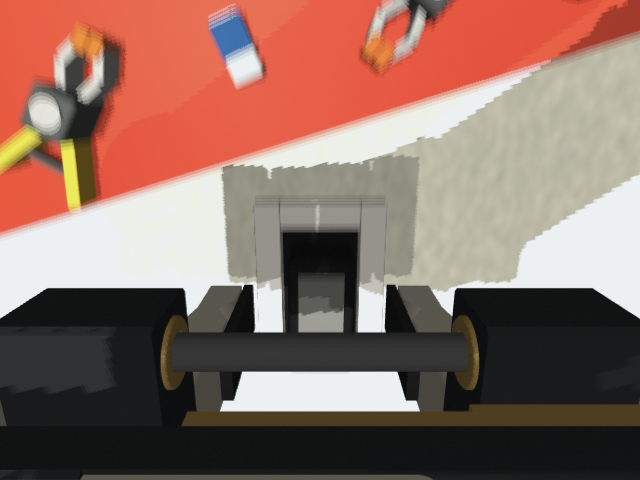

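The battery stands in the recess (columns 285–357, rows 232–330). I'll confirm it from the top camera later. Next is the open yellow clip.

Emit:
move_arm([
  {"dp": [-32,0,-11.5],"rotation": [0,-0.8,0]},
  {"dp": [-32,0,-11],"rotation": [0,-0.8,0]},
  {"dp": [-32,0,-10.5],"rotation": [0,-0.8,0]},
  {"dp": [-32,0,-10],"rotation": [0,-0.8,0]},
  {"dp": [-32,0,-9],"rotation": [0,-0.8,0]},
], jaw=85)

```text
t: 6.58
eef_pos: [0.4708, 0.0106, 0.1088]
ee_rot: [-1.565, -0.005, -0.223]
force: [-0.2, 0.4, 0.7]
width: 0.0583
```

```bash
python3 g.py .444 .0065 .1 -12.3
```

```text
t 6.58 p [470.8  10.6 108.8] yaw -12.8 w 58.3 F [-0.2  0.4  0.7] q1 25 q6 -128
total tool dp [-25.3   8.6 -10. ] rot [-0.4 -0.5  0.3]
[-25.3, 8.6, -10.0] [-0.4, -0.5, 0.3] 1/1
```

Emit:
move_arm([
  {"dp": [-12,4,-5],"rotation": [-0.3,0,0.2]},
  {"dp": [-7,3,-2],"rotation": [0,0,0]},
  {"dp": [0,0,0],"rotation": [0,0,0]},
  {"dp": [0,0,0],"rotation": [0,0,0]},
])

```text
t: 6.92
eef_pos: [0.4433, 0.0069, 0.1035]
ee_rot: [-1.567, -0.003, -0.221]
force: [0.5, -0.5, 0.7]
width: 0.0582
```

```bash
python3 g.py .444 .0065 .04 -12.3; python3 w.py w4
```

```text
t 6.92 p [443.3   6.9 103.5] yaw -12.7 w 58.2 F [ 0.5 -0.5  0.7] q1 26 q6 -129
total tool dp [ 0.6 63.5 -0.5] rot [-0.2 -0.4  0.2]
[0.3, 31.8, -0.2] [-0.1, -0.2, 0.1] 1/2
[0.3, 31.8, -0.2] [-0.1, -0.2, 0.1] 2/2
[[0.219, 0.935, 0.278, 0.369], [0.976, -0.211, -0.059, 0.023], [0.004, 0.284, -0.959, 0.261], [0.0, 0.0, 0.0, 1.0]]
```

View pics/w4.png

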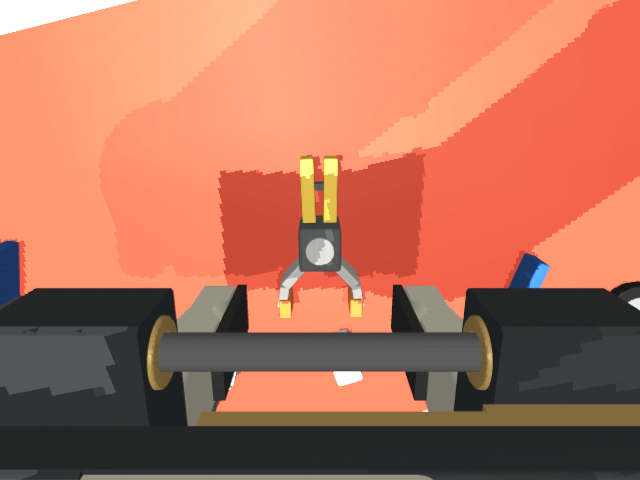

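The clip's housing is at (320,250), square between the fingers. Descending.

```bash
python3 - <<'E'
from h import *
f=np.load("w4.npz"); print(ray(f,320,251,.034,f["T"]).round(4))
E
```

```text
[0.4435 0.0073 0.034 ]
```

Emit:
move_arm([
  {"dp": [0,32,0],"rotation": [0,-0.3,0]},
  {"dp": [0,30,0],"rotation": [0,0,0]},
  {"dp": [0,15,0],"rotation": [0,0,0]},
  {"dp": [0,8,0],"rotation": [0,0,0]},
  {"dp": [0,0,0],"rotation": [0,0,0]},
])

```text
t: 7.38
eef_pos: [0.4524, 0.0095, 0.0179]
ee_rot: [-1.562, -0.012, -0.215]
force: [-0.2, 0.4, 0.0]
width: 0.0582
```

```bash
python3 g.py .444 .0065 .008 -12.3
```

```text
t 7.38 p [452.4   9.5  17.9] yaw -12.3 w 58.2 F [-0.2  0.4  0. ] q1 26 q6 -129
total tool dp [-7.7  9.7 -4.8] rot [-0.5 -0.   0.7]
[-7.7, 9.7, -4.8] [-0.5, -0.0, 0.7] 1/1
```

Emit:
move_arm([
  {"dp": [-6,4,-3],"rotation": [-0.4,0,0.5]},
  {"dp": [-1,2,0],"rotation": [0,0,0]},
  {"dp": [0,0,0],"rotation": [0,0,0]},
])

```text
t: 7.63
eef_pos: [0.4464, 0.0083, 0.0114]
ee_rot: [-1.57, -0.002, -0.215]
force: [0.2, 0.1, -0.4]
width: 0.0585
```

```bash
python3 g.py .4437 .007 .008 -12.3
```

```text
t 7.63 p [446.4   8.3  11.4] yaw -12.3 w 58.5 F [ 0.2  0.1 -0.4] q1 27 q6 -129
total tool dp [-2.4  3.4 -1.8] rot [-0.  -0.   0.1]
[-2.4, 3.4, -1.8] [-0.0, -0.0, 0.1] 1/1
```

Emit:
move_arm([
  {"dp": [-2.5,3,-2],"rotation": [0,0,0]},
  {"dp": [0,0,0],"rotation": [0,0,0]},
  {"dp": [0,0,0],"rotation": [0,0,0]},
])

```text
t: 7.88
eef_pos: [0.4445, 0.0073, 0.0095]
ee_rot: [-1.569, -0.005, -0.215]
force: [1.2, -0.3, 0.4]
width: 0.0582
```

Emit:
move_arm([
  {"dp": [0,0,0],"rotation": [0,0,0]},
  {"dp": [0,0,0],"rotation": [0,0,0]},
  {"dp": [0,0,0],"rotation": [0,0,0]},
  {"dp": [0,0,0],"rotation": [0,0,0]},
  {"dp": [0,0,0],"rotation": [0,0,0]},
], jaw=255, squeeze=25)

```text
t: 8.3
eef_pos: [0.4454, 0.0077, 0.0108]
ee_rot: [-1.567, -0.007, -0.215]
force: [-0.7, 0.6, -0.3]
width: 0.0304
```

Emit:
move_arm([
  {"dp": [0,0,0],"rotation": [0,0,0]},
  {"dp": [0,-20,0],"rotation": [0,0,0]},
  {"dp": [0,-35,0],"rotation": [0,0,0]},
  {"dp": [0,-35,0],"rotation": [0,0,0]},
  {"dp": [0,-10,0],"rotation": [0,0,0]},
])

```text
t: 8.72
eef_pos: [0.4413, 0.0059, 0.1108]
ee_rot: [-1.574, 0.002, -0.216]
force: [1.7, 0.8, -0.1]
width: 0.0242
```

```bash
python3 g.py .519 -.3565 .11 -3.6
```

```text
t 8.72 p [441.3   5.9 110.8] yaw -12.3 w 24.2 F [ 1.7  0.8 -0.1] q1 27 q6 -129
total tool dp [ 153.4    1.5 -337.4] rot [ 0.2 -8.7 -0.1]
[15.3, 0.1, -33.7] [0.0, -0.9, -0.0] 1/10
[14.8, 0.1, -34.0] [0.0, -0.9, -0.0] 2/10
[14.3, 0.1, -34.2] [0.0, -0.9, -0.0] 3/10
[13.8, 0.1, -34.4] [0.0, -0.9, -0.0] 4/10
[13.2, 0.1, -34.6] [0.0, -0.9, -0.0] 5/10
```

Emit:
move_arm([
  {"dp": [14,0,-36],"rotation": [0,-0.9,0]},
  {"dp": [14,0,-37],"rotation": [0,-0.9,0]},
  {"dp": [13,0,-38],"rotation": [0,-0.9,0]},
  {"dp": [13,0,-38],"rotation": [0,-0.9,0]},
  {"dp": [12,0,-38],"rotation": [0,-0.9,0]},
])

```text
t: 9.13
eef_pos: [0.4781, -0.1884, 0.1175]
ee_rot: [-1.568, -0.011, -0.117]
force: [0.9, 0.5, -0.8]
width: 0.0236
```

```bash
python3 g.py .5135 -.4465 .11 -3.6; python3 w.py w5
```

```text
t 9.13 p [ 478.1 -188.4  117.5] yaw -6.7 w 23.6 F [ 0.9  0.5 -0.8] q1 0 q6 -97
total tool dp [  65.2    7.5 -252.3] rot [-0.2 -3.1  0.6]
[9.3, 1.1, -36.0] [-0.0, -0.4, 0.1] 1/7
[9.0, 1.1, -36.1] [-0.0, -0.4, 0.1] 2/7
[8.8, 1.1, -36.2] [-0.0, -0.4, 0.1] 3/7
[8.5, 1.1, -36.2] [-0.0, -0.4, 0.1] 4/7
[8.2, 1.1, -36.3] [-0.0, -0.4, 0.1] 5/7
[[0.117, 0.95, 0.29, 0.401], [0.993, -0.113, -0.031, -0.18], [0.003, 0.291, -0.957, 0.275], [0.0, 0.0, 0.0, 1.0]]
```

View pics/w5.png

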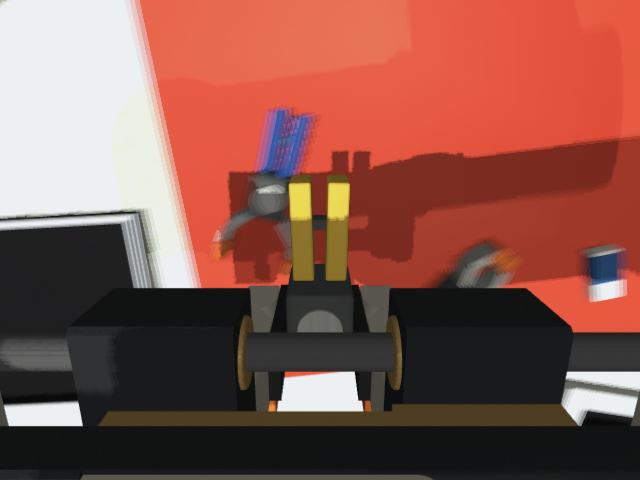

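The clip is held upright, with its handles at columns 290–350, level in the gripper. Continuing to the black tray.

Emit:
move_arm([
  {"dp": [9,0,-36],"rotation": [0,-0.4,0.2]},
  {"dp": [9,1,-36],"rotation": [0,-0.4,0.2]},
  {"dp": [9,1,-36],"rotation": [0,-0.4,0]},
  {"dp": [8,1,-36],"rotation": [0,-0.4,0]},
  {"dp": [8,1,-36],"rotation": [0,-0.4,0]},
])

```text
t: 9.6
eef_pos: [0.5016, -0.3809, 0.1121]
ee_rot: [-1.568, -0.002, -0.081]
force: [0.9, 1.5, -0.1]
width: 0.0245
```

```bash
python3 g.py .5135 -.4465 .08 -3.6
```

```text
t 9.60 p [ 501.6 -380.9  112.1] yaw -4.7 w 24.5 F [ 0.9  1.5 -0.1] q1 -20 q6 -75
total tool dp [ 17.1  31.9 -64.5] rot [-0.2 -1.1  0.1]
[8.6, 16.0, -32.2] [-0.1, -0.5, 0.1] 1/2
[8.3, 16.0, -32.3] [-0.1, -0.5, 0.1] 2/2
```

Emit:
move_arm([
  {"dp": [8,10,-28],"rotation": [0,-0.5,0]},
  {"dp": [6,10,-20],"rotation": [0,0,0]},
  {"dp": [0,5,-5],"rotation": [0,0,0]},
  {"dp": [0,0,0],"rotation": [0,0,0]},
  {"dp": [0,0,0],"rotation": [0,0,0]},
])

```text
t: 10.02
eef_pos: [0.5095, -0.4445, 0.0817]
ee_rot: [-1.567, 0.002, -0.08]
force: [-0.1, -0.6, -1.6]
width: 0.0236
```

```bash
python3 g.py .5135 -.4465 .02 -3.6
```

```text
t 10.02 p [ 509.5 -444.5   81.7] yaw -4.6 w 23.6 F [-0.1 -0.6 -1.6] q1 -25 q6 -70
total tool dp [ 4.3 61.7 -1.9] rot [-0.2 -1.  -0.1]
[2.1, 30.9, -1.0] [-0.1, -0.5, -0.1] 1/2
[2.1, 30.9, -0.9] [-0.1, -0.5, -0.1] 2/2
```

Emit:
move_arm([
  {"dp": [0,25,-1],"rotation": [0,-0.5,0]},
  {"dp": [0,20,-1],"rotation": [0,-0.5,0]},
  {"dp": [0,10,0],"rotation": [0,0,0]},
  {"dp": [0,0,0],"rotation": [0,0,0]},
  {"dp": [0,0,0],"rotation": [0,0,0]},
])

```text
t: 10.43
eef_pos: [0.5107, -0.4419, 0.0286]
ee_rot: [-1.568, -0.0, -0.058]
force: [0.4, 0.3, -0.2]
width: 0.024
```

```bash
python3 g.py .5135 -.4465 .0145 -3.6
```

```text
t 10.43 p [ 510.7 -441.9   28.6] yaw -3.3 w 24.0 F [ 0.4  0.3 -0.2] q1 -24 q6 -69
total tool dp [ 3.1 14.1 -4.4] rot [-0.2  0.3  0. ]
[3.1, 14.1, -4.4] [-0.2, 0.3, 0.0] 1/1
```

Emit:
move_arm([
  {"dp": [2,6,-2],"rotation": [0,0.3,0]},
  {"dp": [0,5,0],"rotation": [0,0,0]},
  {"dp": [0,2,0],"rotation": [0,0,0]},
  {"dp": [0,0,0],"rotation": [0,0,0]},
])

```text
t: 10.77
eef_pos: [0.5153, -0.4436, 0.0187]
ee_rot: [-1.57, -0.005, -0.062]
force: [-0.6, -0.5, -1.3]
width: 0.0237
```

```bash
python3 g.py .5135 -.4465 .0145 -3.6
```

```text
t 10.77 p [ 515.3 -443.6   18.7] yaw -3.6 w 23.7 F [-0.6 -0.5 -1.3] q1 -24 q6 -69
total tool dp [-1.6  4.1 -3. ] rot [-0.   0.   0.3]
[-1.6, 4.1, -3.0] [-0.0, 0.0, 0.3] 1/1
```

Emit:
move_arm([
  {"dp": [-1,3,0],"rotation": [0,0,0]},
  {"dp": [0,1,0],"rotation": [0,0,0]},
  {"dp": [0,0,0],"rotation": [0,0,0]},
])

```text
t: 11.02
eef_pos: [0.5147, -0.4439, 0.0152]
ee_rot: [-1.571, -0.006, -0.062]
force: [-0.5, -0.9, -0.1]
width: 0.0238
```

Emit:
move_arm([
  {"dp": [0,0,0],"rotation": [0,0,0]},
  {"dp": [0,0,0],"rotation": [0,0,0]},
  {"dp": [0,0,0],"rotation": [0,0,0]},
  {"dp": [0,0,0],"rotation": [0,0,0]},
], jaw=146)

```text
t: 11.35
eef_pos: [0.515, -0.4444, 0.016]
ee_rot: [-1.571, -0.007, -0.062]
force: [0.3, 0.3, -0.1]
width: 0.0372
```

Emit:
move_arm([
  {"dp": [0,-20,0],"rotation": [0,0,0]},
  {"dp": [0,-30,0],"rotation": [0,0,0]},
  {"dp": [0,-30,0],"rotation": [0,0,0]},
  {"dp": [0,0,15],"rotation": [0,0,0]},
  {"dp": [0,0,30],"rotation": [0,0,0]},
])

```text
t: 11.77
eef_pos: [0.516, -0.4021, 0.0974]
ee_rot: [-1.571, -0.004, -0.067]
force: [1.0, 0.9, -0.2]
width: 0.0372
```

```bash
python3 g.py .449 -.210 .1 -21.3; python3 w.py w6
```

```text
t 11.77 p [ 516.  -402.1   97.4] yaw -3.8 w 37.2 F [ 1.   0.9 -0.2] q1 -21 q6 -73
total tool dp [-79.6  -3.  187.2] rot [-0.  17.5  0.2]
[-13.3, -0.5, 31.2] [-0.0, 2.9, 0.0] 1/6
[-14.8, -0.5, 30.5] [-0.0, 2.9, 0.0] 2/6
[-16.4, -0.5, 29.7] [-0.0, 2.9, 0.0] 3/6
[-17.9, -0.5, 28.8] [-0.0, 2.9, 0.0] 4/6
[-19.3, -0.5, 27.9] [-0.0, 2.9, 0.0] 5/6
[[0.067, 0.956, 0.285, 0.44], [0.998, -0.064, -0.019, -0.397], [0.0, 0.285, -0.958, 0.255], [0.0, 0.0, 0.0, 1.0]]
```

View pics/w6.png

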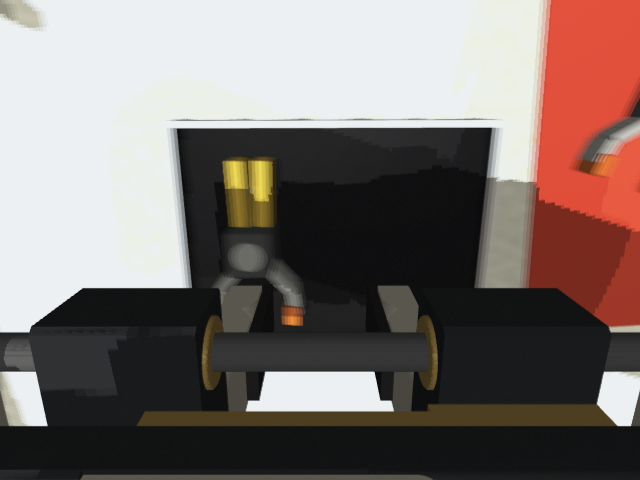

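The yellow open clip lies flat in the black tray, with its housing at (248,255). Next is the blue open clip.

Emit:
move_arm([
  {"dp": [-13,-1,31],"rotation": [0,2.9,0]},
  {"dp": [-15,-1,30],"rotation": [0,2.9,0]},
  {"dp": [-16,-1,30],"rotation": [0,2.9,0]},
  {"dp": [-18,0,29],"rotation": [0,2.9,0]},
  {"dp": [-16,0,25],"rotation": [0,2.9,0]},
], jaw=85)

```text
t: 12.23
eef_pos: [0.4638, -0.2382, 0.1009]
ee_rot: [-1.57, -0.01, -0.329]
force: [-0.1, 1.4, -0.1]
width: 0.0579
```

```bash
python3 g.py .449 -.210 .1 -21.3
```

```text
t 12.23 p [ 463.8 -238.2  100.9] yaw -18.8 w 57.9 F [-0.1  1.4 -0.1] q1 -6 q6 -103
total tool dp [-23.1   0.7  21.9] rot [-0.1  2.5  0.6]
[-23.1, 0.7, 21.9] [-0.1, 2.5, 0.6] 1/1
```

Emit:
move_arm([
  {"dp": [-12,0,10],"rotation": [0,1.5,0.4]},
  {"dp": [-6,0,4],"rotation": [0,0.3,0]},
  {"dp": [0,0,0],"rotation": [0,0,0]},
  {"dp": [0,0,0],"rotation": [0,0,0]},
])

```text
t: 12.57
eef_pos: [0.4496, -0.2136, 0.1022]
ee_rot: [-1.568, -0.006, -0.358]
force: [0.6, -0.8, -0.1]
width: 0.0585
```

```bash
python3 g.py .449 -.210 .1 -21.3; python3 w.py w7
```

```text
t 12.57 p [ 449.6 -213.6  102.2] yaw -20.5 w 58.5 F [ 0.6 -0.8 -0.1] q1 -3 q6 -108
total tool dp [-1.8  2.2  3.2] rot [-0.2  0.8  0.3]
[-1.8, 2.2, 3.2] [-0.2, 0.8, 0.3] 1/1
[[0.351, 0.897, 0.269, 0.378], [0.937, -0.337, -0.098, -0.187], [0.003, 0.287, -0.958, 0.26], [0.0, 0.0, 0.0, 1.0]]
```

View pics/w7.png

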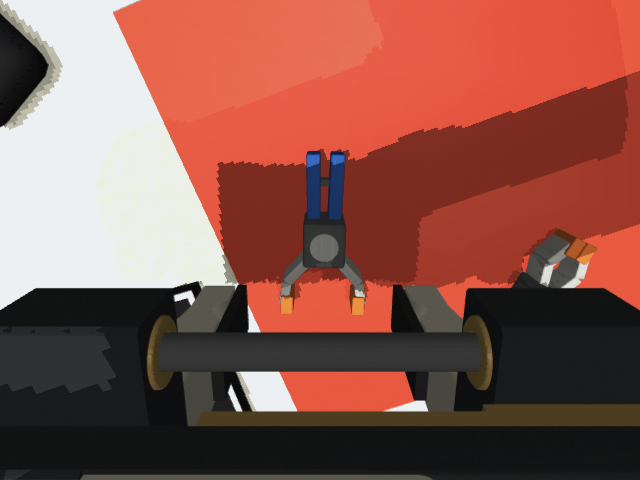

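The blue open clip's housing is at (324,247), aligned with the gripper.

```bash
python3 - <<'E'
from h import *
f=np.load("w7.npz"); print(ray(f,324,247,.034,f["T"]).round(4))
E
```

```text
[ 0.4482 -0.2103  0.034 ]
```

Emit:
move_arm([
  {"dp": [-3,30,2],"rotation": [0,0.7,0.3]},
  {"dp": [-2,28,0],"rotation": [0,0,0]},
  {"dp": [-2,15,0],"rotation": [0,0,0]},
  {"dp": [-1,8,0],"rotation": [0,0,0]},
  {"dp": [0,0,0],"rotation": [0,0,0]},
])

```text
t: 13.03
eef_pos: [0.4483, -0.2139, 0.0192]
ee_rot: [-1.567, -0.007, -0.372]
force: [-0.7, 0.5, 0.1]
width: 0.0586
```

```bash
python3 g.py .449 -.210 .01 -21.3
```

```text
t 13.03 p [ 448.3 -213.9   19.2] yaw -21.3 w 58.6 F [-0.7  0.5  0.1] q1 -3 q6 -108
total tool dp [-0.9  9.2  3.9] rot [-0.2  0.   0.4]
[-0.9, 9.2, 3.9] [-0.2, 0.0, 0.4] 1/1
```

Emit:
move_arm([
  {"dp": [-1,6,3],"rotation": [0,0,0.3]},
  {"dp": [0,4,0],"rotation": [0,0,0]},
  {"dp": [0,0,0],"rotation": [0,0,0]},
])

```text
t: 13.28
eef_pos: [0.4498, -0.2125, 0.0082]
ee_rot: [-1.568, -0.002, -0.373]
force: [-0.5, -0.1, 0.4]
width: 0.0584
```

```bash
python3 g.py .4485 -.210 .01 -21.3
```

```text
t 13.28 p [ 449.8 -212.5    8.2] yaw -21.4 w 58.4 F [-0.5 -0.1  0.4] q1 -3 q6 -108
total tool dp [-2.1 -1.8  1.8] rot [-0.2 -0.1  0.1]
[-2.1, -1.8, 1.8] [-0.2, -0.1, 0.1] 1/1
```

Emit:
move_arm([
  {"dp": [-1.5,-1.5,1.5],"rotation": [0,0,0]},
  {"dp": [0,0,0],"rotation": [0,0,0]},
  {"dp": [0,0,0],"rotation": [0,0,0]},
  {"dp": [0,0,0],"rotation": [0,0,0]},
  {"dp": [0,0,0],"rotation": [0,0,0]},
], jaw=255)

```text
t: 13.7
eef_pos: [0.4508, -0.2107, 0.0117]
ee_rot: [-1.567, -0.005, -0.372]
force: [-0.2, 0.1, 0.7]
width: 0.0306
```

Emit:
move_arm([
  {"dp": [0,0,0],"rotation": [0,0,0]},
  {"dp": [0,0,0],"rotation": [0,0,0]},
  {"dp": [0,0,0],"rotation": [0,0,0]},
])

```text
t: 13.95
eef_pos: [0.4511, -0.2107, 0.0124]
ee_rot: [-1.567, -0.006, -0.372]
force: [0.3, -0.4, -1.7]
width: 0.0235
```

Emit:
move_arm([
  {"dp": [0,-20,0],"rotation": [0,0,0]},
  {"dp": [0,-35,0],"rotation": [0,0,0]},
  {"dp": [0,-35,0],"rotation": [0,0,0]},
  {"dp": [0,-10,0],"rotation": [0,0,0]},
])

```text
t: 14.28
eef_pos: [0.4467, -0.2105, 0.112]
ee_rot: [-1.57, 0.004, -0.373]
force: [0.2, 0.1, -1.3]
width: 0.0239
```

```bash
python3 g.py .519 -.3565 .11 -3.6
```

```text
t 14.28 p [ 446.7 -210.5  112. ] yaw -21.3 w 23.9 F [ 0.2  0.1 -1.3] q1 -2 q6 -109
total tool dp [ 120.5    1.4 -109.6] rot [ -0.1 -17.7  -0.2]
[24.1, 0.3, -21.9] [-0.0, -3.5, -0.0] 1/5
[22.7, 0.3, -23.4] [-0.0, -3.5, -0.0] 2/5
[21.2, 0.3, -24.7] [-0.0, -3.5, -0.0] 3/5
[19.6, 0.3, -26.0] [-0.0, -3.5, -0.0] 4/5
[18.0, 0.4, -27.2] [-0.0, -3.5, -0.0] 5/5
```

Emit:
move_arm([
  {"dp": [24,0,-22],"rotation": [0,-3.5,0]},
  {"dp": [23,0,-23],"rotation": [0,-3.5,0]},
  {"dp": [21,0,-25],"rotation": [0,-3.5,0]},
  {"dp": [18,0,-24],"rotation": [0,-3.5,0]},
  {"dp": [8,0,-12],"rotation": [0,-2,0]},
])

```text
t: 14.7
eef_pos: [0.5138, -0.3403, 0.1186]
ee_rot: [-1.569, -0.007, -0.076]
force: [0.3, 0.3, -0.1]
width: 0.0239
```

```bash
python3 g.py .5185 -.3555 .08 -3.6
```

```text
t 14.70 p [ 513.8 -340.3  118.6] yaw -4.3 w 23.9 F [ 0.3  0.3 -0.1] q1 -16 q6 -79
total tool dp [  5.6  38.6 -14.9] rot [-0.1 -0.7  0.4]
[2.8, 19.3, -7.5] [-0.1, -0.4, 0.2] 1/2
[2.8, 19.3, -7.5] [-0.1, -0.4, 0.2] 2/2
```

Emit:
move_arm([
  {"dp": [1,25,-6],"rotation": [0,-0.5,0.3]},
  {"dp": [0,25,-4],"rotation": [0,0,0]},
  {"dp": [0,20,-2],"rotation": [0,0,0]},
  {"dp": [0,8,0],"rotation": [0,0,0]},
  {"dp": [0,0,0],"rotation": [0,0,0]},
])

```text
t: 15.12
eef_pos: [0.5164, -0.3578, 0.0374]
ee_rot: [-1.57, -0.004, -0.068]
force: [-0.7, 0.8, -0.0]
width: 0.0238
```

```bash
python3 g.py .5185 -.3555 .0165 -3.6
```

```text
t 15.12 p [ 516.4 -357.8   37.4] yaw -3.9 w 23.8 F [-0.7  0.8 -0. ] q1 -17 q6 -77
total tool dp [ 1.9 21.   2.5] rot [-0.  -0.3  0.2]
[1.9, 21.0, 2.5] [-0.0, -0.3, 0.2] 1/1
```

Emit:
move_arm([
  {"dp": [0,9,1.5],"rotation": [0,-0.3,0]},
  {"dp": [0,7,0],"rotation": [0,0,0]},
  {"dp": [0,4,0],"rotation": [0,0,0]},
  {"dp": [0,0,0],"rotation": [0,0,0]},
])

```text
t: 15.45
eef_pos: [0.5176, -0.3557, 0.0179]
ee_rot: [-1.571, -0.006, -0.061]
force: [-0.6, 0.6, -0.9]
width: 0.0236
```

```bash
python3 g.py .5185 -.3555 .0165 -3.6
```

```text
t 15.45 p [ 517.6 -355.7   17.9] yaw -3.5 w 23.6 F [-0.6  0.6 -0.9] q1 -17 q6 -77
total tool dp [0.9 1.4 0.3] rot [0.  0.1 0.3]
[0.9, 1.4, 0.3] [0.0, 0.1, 0.3] 1/1
```

Emit:
move_arm([
  {"dp": [0,1.5,0],"rotation": [0,0,0]},
  {"dp": [0,0,0],"rotation": [0,0,0]},
])

```text
t: 15.62
eef_pos: [0.5183, -0.3555, 0.0173]
ee_rot: [-1.571, -0.007, -0.06]
force: [-0.0, 0.5, -1.2]
width: 0.024
```

Emit:
move_arm([
  {"dp": [0,0,0],"rotation": [0,0,0]},
  {"dp": [0,0,0],"rotation": [0,0,0]},
  {"dp": [0,0,0],"rotation": [0,0,0]},
  {"dp": [0,0,0],"rotation": [0,0,0]},
], jaw=146)

```text
t: 15.95
eef_pos: [0.5198, -0.3558, 0.0196]
ee_rot: [-1.573, -0.011, -0.059]
force: [-0.2, 0.7, -0.3]
width: 0.0369
```

Emit:
move_arm([
  {"dp": [0,-20,0],"rotation": [0,0,0]},
  {"dp": [0,-30,0],"rotation": [0,0,0]},
  {"dp": [0,-30,0],"rotation": [0,0,0]},
  {"dp": [0,0,20],"rotation": [0,2,0]},
  {"dp": [0,0,35],"rotation": [0,3,0]},
])

```text
t: 16.37
eef_pos: [0.5224, -0.304, 0.1021]
ee_rot: [-1.572, -0.009, -0.152]
force: [1.2, 1.5, -0.3]
width: 0.0375
```

```bash
python3 g.py .5365 -.100 .1 -47; python3 w.py w8
```

```text
t 16.37 p [ 522.4 -304.   102.1] yaw -8.7 w 37.5 F [ 1.2  1.5 -0.3] q1 -12 q6 -87
total tool dp [-17.    1.6 203.7] rot [-0.1 38.3  0.5]
[-2.8, 0.3, 34.0] [-0.0, 6.4, 0.1] 1/6
[-6.6, 0.3, 33.4] [-0.0, 6.4, 0.1] 2/6
[-10.3, 0.3, 32.5] [-0.0, 6.4, 0.1] 3/6
[-13.8, 0.3, 31.1] [-0.0, 6.4, 0.1] 4/6
[-17.2, 0.3, 29.4] [-0.0, 6.4, 0.1] 5/6
[[0.152, 0.946, 0.286, 0.447], [0.988, -0.145, -0.045, -0.292], [-0.001, 0.29, -0.957, 0.259], [0.0, 0.0, 0.0, 1.0]]
```

View pics/w8.png

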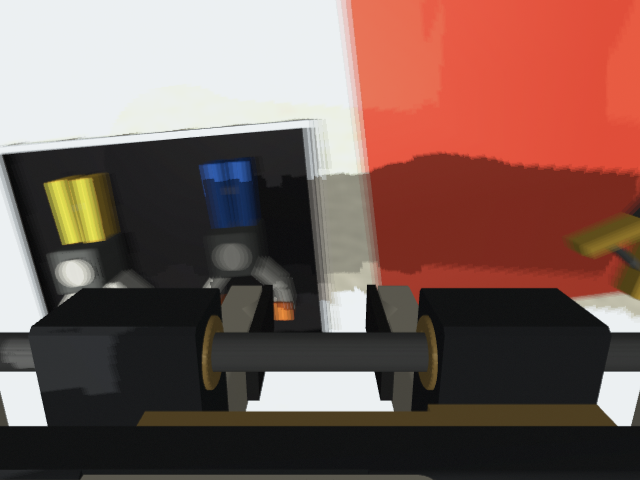

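Both open clips lie side by side on the black tray's floor: yellow at (74,270), blue at (232,255). Next is the shut yellow clip.

Emit:
move_arm([
  {"dp": [-3,0,34],"rotation": [0,6.4,0.1]},
  {"dp": [-7,0,33],"rotation": [0,6.4,0.1]},
  {"dp": [-10,0,32],"rotation": [0,6.4,0.1]},
  {"dp": [-14,0,31],"rotation": [0,6.4,0.1]},
  {"dp": [-14,0,24],"rotation": [0,6.4,0]},
], jaw=75)

```text
t: 16.83
eef_pos: [0.5353, -0.1332, 0.1051]
ee_rot: [-1.566, -0.007, -0.733]
force: [1.1, 0.1, 0.5]
width: 0.0608
```

```bash
python3 g.py .5365 -.100 .1 -47
```

```text
t 16.83 p [ 535.3 -133.2  105.1] yaw -42.0 w 60.8 F [1.1 0.1 0.5] q1 6 q6 -139
total tool dp [-21.3   5.1  25.4] rot [-0.3  5.   0.4]
[-21.3, 5.1, 25.4] [-0.3, 5.0, 0.4] 1/1
```

Emit:
move_arm([
  {"dp": [-12,3,12],"rotation": [0,3,0.3]},
  {"dp": [-5,1,5],"rotation": [0,1,0]},
  {"dp": [0,0,0],"rotation": [0,0,0]},
  {"dp": [0,0,0],"rotation": [0,0,0]},
])

```text
t: 17.17
eef_pos: [0.5356, -0.1021, 0.1027]
ee_rot: [-1.562, -0.003, -0.806]
force: [-0.7, -0.4, -1.0]
width: 0.0618
```

```bash
python3 g.py .5365 -.100 .1 -47; python3 w.py w9
```

```text
t 17.17 p [ 535.6 -102.1  102.7] yaw -46.2 w 61.8 F [-0.7 -0.4 -1. ] q1 10 q6 -146
total tool dp [-0.9  2.7  2.1] rot [-0.5  0.8  0.1]
[-0.9, 2.7, 2.1] [-0.5, 0.8, 0.1] 1/1
[[0.722, 0.662, 0.202, 0.482], [0.692, -0.694, -0.199, -0.048], [0.009, 0.284, -0.959, 0.26], [0.0, 0.0, 0.0, 1.0]]
```

View pics/w9.png

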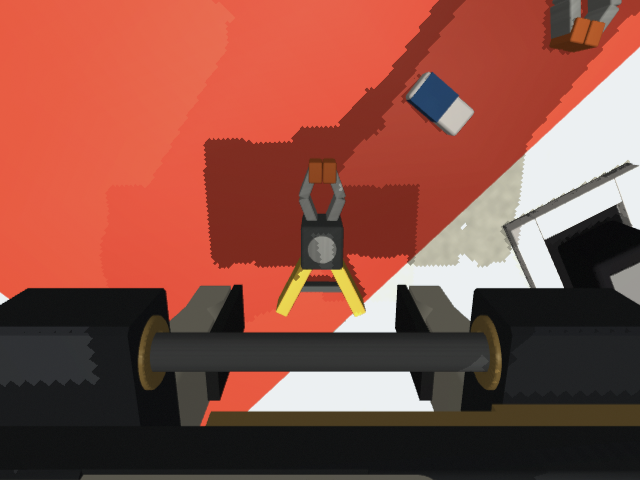

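The shut yellow clip is square in view: touching jaws at (322,170), housing at (322,248).

```bash
python3 - <<'E'
from h import *
f=np.load("w9.npz"); print(ray(f,322,249,.034,f["T"]).round(4))
E
```

```text
[ 0.5363 -0.0996  0.034 ]
```

Emit:
move_arm([
  {"dp": [-2,30,0],"rotation": [-0.4,0.7,0]},
  {"dp": [-1,28,-1],"rotation": [0,0,0]},
  {"dp": [-1,15,-1],"rotation": [0,0,0]},
  {"dp": [0,8,0],"rotation": [0,0,0]},
  {"dp": [0,0,0],"rotation": [0,0,0]},
])

```text
t: 17.63
eef_pos: [0.5344, -0.1048, 0.0214]
ee_rot: [-1.565, -0.007, -0.819]
force: [-0.6, -0.1, -0.7]
width: 0.0617
```

```bash
python3 g.py .5365 -.100 .01 -47
```

```text
t 17.63 p [ 534.4 -104.8   21.4] yaw -46.9 w 61.7 F [-0.6 -0.1 -0.7] q1 10 q6 -147
total tool dp [-2.2 11.5  4.8] rot [-0.3  0.1  0.4]
[-2.2, 11.5, 4.8] [-0.3, 0.1, 0.4] 1/1
```

Emit:
move_arm([
  {"dp": [-1.5,6,3.5],"rotation": [-0.2,0,0.3]},
  {"dp": [0,4,0],"rotation": [0,0,0]},
  {"dp": [0,0,0],"rotation": [0,0,0]},
])

```text
t: 17.88
eef_pos: [0.5373, -0.1024, 0.012]
ee_rot: [-1.568, -0.003, -0.819]
force: [-0.5, -0.0, 0.6]
width: 0.0618
```

```bash
python3 g.py .5365 -.100 .01 -47
```

```text
t 17.88 p [ 537.3 -102.4   12. ] yaw -46.9 w 61.8 F [-0.5 -0.   0.6] q1 10 q6 -147
total tool dp [-2.3  2.   1.1] rot [-0.2  0.1  0.1]
[-2.3, 2.0, 1.1] [-0.2, 0.1, 0.1] 1/1
```

Emit:
move_arm([
  {"dp": [-2,2.5,1],"rotation": [0,0,0]},
  {"dp": [0,0,0],"rotation": [0,0,0]},
  {"dp": [0,0,0],"rotation": [0,0,0]},
  {"dp": [0,0,0],"rotation": [0,0,0]},
  {"dp": [0,0,0],"rotation": [0,0,0]},
], jaw=255)

```text
t: 18.3
eef_pos: [0.5385, -0.0998, 0.0115]
ee_rot: [-1.564, -0.005, -0.819]
force: [-0.4, 0.4, -0.4]
width: 0.0344
```

Emit:
move_arm([
  {"dp": [0,0,0],"rotation": [0,0,0]},
  {"dp": [0,0,0],"rotation": [0,0,0]},
  {"dp": [0,0,0],"rotation": [0,0,0]},
])

```text
t: 18.55
eef_pos: [0.5386, -0.0997, 0.012]
ee_rot: [-1.564, -0.005, -0.818]
force: [0.4, 0.1, -0.5]
width: 0.0237
```

Emit:
move_arm([
  {"dp": [0,-20,0],"rotation": [0,0,0]},
  {"dp": [0,-35,0],"rotation": [0,0,0]},
  {"dp": [0,-35,0],"rotation": [0,0,0]},
  {"dp": [0,-10,0],"rotation": [0,0,0]},
])

```text
t: 18.88
eef_pos: [0.534, -0.1003, 0.111]
ee_rot: [-1.573, 0.001, -0.819]
force: [1.1, 0.1, -0.0]
width: 0.0239
```

```bash
python3 g.py .518 .450 .115 5.3
```

```text
t 18.88 p [ 534.  -100.3  111. ] yaw -46.9 w 23.9 F [ 1.1  0.1 -0. ] q1 10 q6 -147
total tool dp [-413.    -4.2  364.1] rot [  0.1 -52.2  -0.1]
[-29.5, -0.3, 26.0] [0.0, -3.7, -0.0] 1/14
[-27.7, -0.3, 27.9] [0.0, -3.7, -0.0] 2/14
[-25.9, -0.3, 29.6] [0.0, -3.7, -0.0] 3/14
[-23.9, -0.3, 31.2] [0.0, -3.7, -0.0] 4/14
[-21.8, -0.3, 32.7] [0.0, -3.7, -0.0] 5/14
```

Emit:
move_arm([
  {"dp": [-29,0,26],"rotation": [0,-3.7,0]},
  {"dp": [-28,0,28],"rotation": [0,-3.7,0]},
  {"dp": [-26,0,30],"rotation": [0,-3.7,0]},
  {"dp": [-24,0,31],"rotation": [0,-3.7,0]},
  {"dp": [-22,0,33],"rotation": [0,-3.7,0]},
])

```text
t: 19.3
eef_pos: [0.5303, 0.0968, 0.1164]
ee_rot: [-1.567, -0.005, -0.497]
force: [1.8, -0.3, -1.1]
width: 0.0241
```

```bash
python3 g.py .518 .450 .115 5.3
```

```text
t 19.30 p [530.3  96.8 116.4] yaw -28.5 w 24.1 F [ 1.8 -0.3 -1.1] q1 31 q6 -150
total tool dp [-179.4    1.9  304.5] rot [ -0.2 -33.8   0.3]
[-19.9, 0.2, 33.8] [-0.0, -3.8, 0.0] 1/9
[-17.7, 0.2, 35.1] [-0.0, -3.8, 0.0] 2/9
[-15.3, 0.2, 36.1] [-0.0, -3.8, 0.0] 3/9
[-12.9, 0.2, 37.1] [-0.0, -3.8, 0.0] 4/9
[-10.5, 0.2, 37.8] [-0.0, -3.8, 0.0] 5/9
```

Emit:
move_arm([
  {"dp": [-20,0,34],"rotation": [0,-3.8,0]},
  {"dp": [-18,0,35],"rotation": [0,-3.8,0]},
  {"dp": [-15,0,36],"rotation": [0,-3.8,0]},
  {"dp": [-13,0,37],"rotation": [0,-3.8,0]},
  {"dp": [-10,0,38],"rotation": [0,-3.8,0]},
])

```text
t: 19.72
eef_pos: [0.5191, 0.3024, 0.1173]
ee_rot: [-1.568, -0.006, -0.149]
force: [1.1, 0.1, -1.6]
width: 0.0237
```

```bash
python3 g.py .518 .450 .115 5.3
```

```text
t 19.72 p [519.1 302.4 117.3] yaw -8.5 w 23.7 F [ 1.1  0.1 -1.6] q1 49 q6 -148
total tool dp [-23.    2.6 145.8] rot [ -0.1 -13.8   0.4]
[-5.8, 0.6, 36.4] [-0.0, -3.5, 0.1] 1/4
[-3.5, 0.6, 36.7] [-0.0, -3.5, 0.1] 2/4
[-1.3, 0.6, 36.9] [-0.0, -3.5, 0.1] 3/4
[0.9, 0.6, 36.9] [-0.0, -3.5, 0.1] 4/4
```

Emit:
move_arm([
  {"dp": [-6,0,36],"rotation": [0,-4,0.2]},
  {"dp": [-3,5,36],"rotation": [0,-4,0.1]},
  {"dp": [-1,10,34],"rotation": [0,-3,0]},
  {"dp": [0,10,20],"rotation": [0,-1.5,0]},
  {"dp": [0,5,4],"rotation": [0,0,0]},
])

```text
t: 20.13
eef_pos: [0.5135, 0.4475, 0.087]
ee_rot: [-1.565, -0.004, 0.091]
force: [0.1, 0.3, -2.2]
width: 0.0243
```

```bash
python3 g.py .518 .450 .06 5.3; python3 w.py w10
```

```text
t 20.13 p [513.5 447.5  87. ] yaw 5.2 w 24.3 F [ 0.1  0.3 -2.2] q1 57 q6 -142
total tool dp [ 4.6 27.   2. ] rot [-0.3 -0.1  0.2]
[4.6, 27.0, 2.0] [-0.3, -0.1, 0.2] 1/1
[[-0.09, 0.955, 0.283, 0.438], [0.996, 0.085, 0.032, 0.439], [0.006, 0.285, -0.959, 0.245], [0.0, 0.0, 0.0, 1.0]]
```

View pics/w10.png

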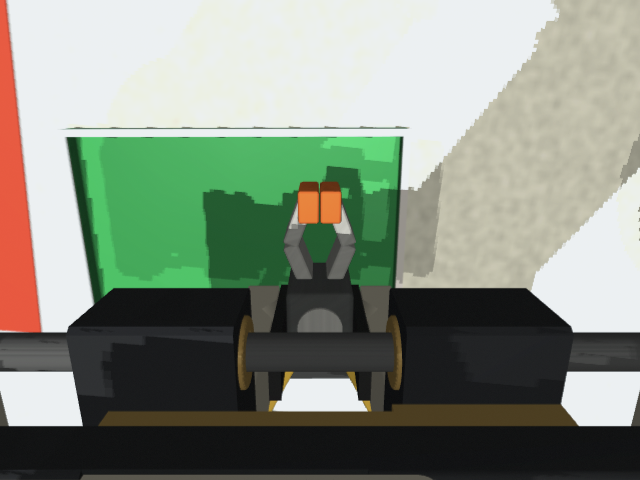

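The clip is held level over the green tray, parallel to its long walls, with its jaws at (320,205). Lowering it.

Emit:
move_arm([
  {"dp": [3,22,1],"rotation": [-0.2,0,0.2]},
  {"dp": [0,20,1],"rotation": [0,0,0]},
  {"dp": [0,10,0],"rotation": [0,0,0]},
  {"dp": [0,0,0],"rotation": [0,0,0]},
  {"dp": [0,0,0],"rotation": [0,0,0]},
])

```text
t: 20.6
eef_pos: [0.5154, 0.447, 0.0317]
ee_rot: [-1.572, 0.003, 0.088]
force: [-0.3, -0.1, -1.3]
width: 0.0239
```

```bash
python3 g.py .518 .450 .0165 5.3
```

```text
t 20.60 p [515.4 447.   31.7] yaw 5.0 w 23.9 F [-0.3 -0.1 -1.3] q1 57 q6 -142
total tool dp [ 2.9 15.2  2.8] rot [ 0.1 -0.3 -0.2]
[2.9, 15.2, 2.8] [0.1, -0.3, -0.2] 1/1
```

Emit:
move_arm([
  {"dp": [2,8,2],"rotation": [0,-0.3,0]},
  {"dp": [0,5,0],"rotation": [0,0,0]},
  {"dp": [0,2,0],"rotation": [0,0,0]},
  {"dp": [0,0,0],"rotation": [0,0,0]},
])

```text
t: 20.93
eef_pos: [0.5189, 0.4491, 0.0189]
ee_rot: [-1.569, 0.0, 0.092]
force: [0.2, 0.4, 0.0]
width: 0.0237
```

```bash
python3 g.py .518 .450 .0165 5.3
```

```text
t 20.93 p [518.9 449.1  18.9] yaw 5.3 w 23.7 F [0.2 0.4 0. ] q1 57 q6 -142
total tool dp [-0.8  2.4  1. ] rot [-0.1 -0.  -0. ]
[-0.8, 2.4, 1.0] [-0.1, -0.0, -0.0] 1/1
```

Emit:
move_arm([
  {"dp": [0,2,0],"rotation": [0,0,0]},
  {"dp": [0,1,0],"rotation": [0,0,0]},
  {"dp": [0,0,0],"rotation": [0,0,0]},
])

```text
t: 21.18
eef_pos: [0.5194, 0.4495, 0.0168]
ee_rot: [-1.568, -0.001, 0.092]
force: [0.2, 0.4, -0.9]
width: 0.0241
```

Emit:
move_arm([
  {"dp": [0,0,0],"rotation": [0,0,0]},
  {"dp": [0,0,0],"rotation": [0,0,0]},
  {"dp": [0,0,0],"rotation": [0,0,0]},
  {"dp": [0,0,0],"rotation": [0,0,0]},
], jaw=146)

```text
t: 21.52
eef_pos: [0.5199, 0.4502, 0.0181]
ee_rot: [-1.567, -0.003, 0.092]
force: [-0.3, 0.1, 0.1]
width: 0.037
```

Emit:
move_arm([
  {"dp": [0,-20,0],"rotation": [0,0,0]},
  {"dp": [0,-30,0],"rotation": [0,0,0]},
  {"dp": [0,-30,0],"rotation": [0,0,0]},
  {"dp": [0,0,-20],"rotation": [0,-5,0]},
  {"dp": [0,0,-35],"rotation": [0,-7,0]},
])

```text
t: 21.93
eef_pos: [0.5271, 0.399, 0.1]
ee_rot: [-1.569, -0.003, 0.309]
force: [-0.9, -0.4, -1.4]
width: 0.0376
```

```bash
python3 g.py .534 .110 .105 123.5; python3 w.py w11
```

```text
t 21.93 p [527.1 399.  100. ] yaw 17.7 w 37.6 F [-0.9 -0.4 -1.4] q1 54 q6 -126
total tool dp [ -81.2   -5.9 -277.4] rot [ 1.000e-01 -1.058e+02  2.000e-01]
[-5.1, -0.4, -17.3] [0.0, -6.6, 0.0] 1/16
[-7.0, -0.4, -16.6] [0.0, -6.6, 0.0] 2/16
[-8.9, -0.4, -15.7] [0.0, -6.6, 0.0] 3/16
[-10.7, -0.4, -14.6] [0.0, -6.6, 0.0] 4/16
[-12.3, -0.4, -13.3] [0.0, -6.6, 0.0] 5/16
[[-0.303, 0.914, 0.27, 0.455], [0.953, 0.29, 0.089, 0.375], [0.003, 0.284, -0.959, 0.258], [0.0, 0.0, 0.0, 1.0]]
```

View pics/w11.png

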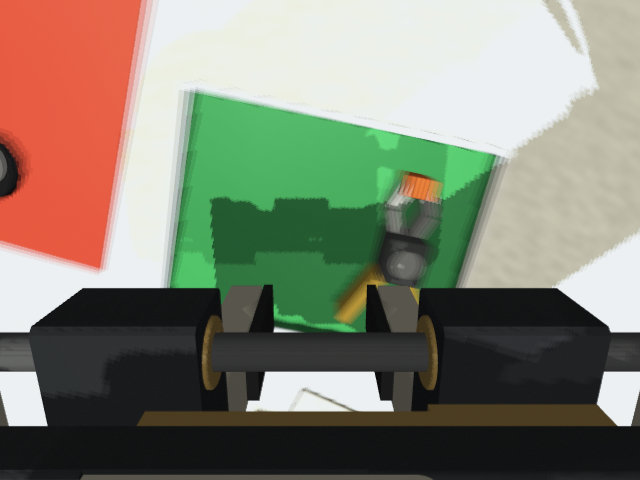

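The yellow shut clip is flat in the green tray, with its housing at (405,255). The last one is the shut blue clip.

Emit:
move_arm([
  {"dp": [-5,0,-17],"rotation": [0,-6.8,0]},
  {"dp": [-7,0,-17],"rotation": [0,-6.8,0]},
  {"dp": [-9,0,-16],"rotation": [0,-6.8,0]},
  {"dp": [-11,0,-15],"rotation": [0,-6.8,0]},
  {"dp": [-12,0,-13],"rotation": [0,-6.8,0]},
], jaw=75)

```text
t: 22.4
eef_pos: [0.5325, 0.2991, 0.1027]
ee_rot: [-1.572, -0.007, 0.923]
force: [-0.1, -0.4, 0.6]
width: 0.061
```

```bash
python3 g.py .534 .110 .105 123.5
```

```text
t 22.40 p [532.5 299.1 102.7] yaw 52.9 w 61.0 F [-0.1 -0.4  0.6] q1 48 q6 -85
total tool dp [-149.9   -3.2 -115.3] rot [  0.3 -70.6   0.3]
[-13.6, -0.3, -10.5] [0.0, -6.4, 0.0] 1/11
[-14.7, -0.3, -8.9] [0.0, -6.4, 0.0] 2/11
[-15.6, -0.3, -7.2] [0.0, -6.4, 0.0] 3/11
[-16.3, -0.3, -5.4] [0.0, -6.4, 0.0] 4/11
[-16.8, -0.3, -3.5] [0.0, -6.4, 0.0] 5/11
```

Emit:
move_arm([
  {"dp": [-14,0,-10],"rotation": [0,-6.8,0]},
  {"dp": [-15,0,-9],"rotation": [0,-6.8,0]},
  {"dp": [-16,0,-7],"rotation": [0,-6.8,0]},
  {"dp": [-16,0,-5],"rotation": [0,-6.8,0]},
  {"dp": [-17,0,-3],"rotation": [0,-6.8,0]},
])

```text
t: 22.82
eef_pos: [0.5335, 0.2086, 0.1034]
ee_rot: [-1.577, -0.006, 1.543]
force: [0.6, 0.3, 0.4]
width: 0.0621
```

```bash
python3 g.py .534 .110 .105 123.5
```

```text
t 22.82 p [533.5 208.6 103.4] yaw 88.4 w 62.1 F [0.6 0.3 0.4] q1 41 q6 -42
total tool dp [-98.5  -2.1  -3.2] rot [  0.4 -35.1   0.2]
[-16.4, -0.4, -0.5] [0.1, -5.8, 0.0] 1/6
[-16.4, -0.3, 1.1] [0.1, -5.8, 0.0] 2/6
[-16.2, -0.3, 2.8] [0.1, -5.8, 0.0] 3/6
[-15.8, -0.3, 4.4] [0.1, -5.8, 0.0] 4/6
[-15.3, -0.3, 6.0] [0.1, -5.8, 0.0] 5/6
```

Emit:
move_arm([
  {"dp": [-19,0,-1],"rotation": [0.2,-7,0]},
  {"dp": [-19,0,1],"rotation": [0.1,-7,0]},
  {"dp": [-18,0,3],"rotation": [0,-7,0]},
  {"dp": [-18,0,5],"rotation": [0,-6.5,0]},
  {"dp": [-13,0,6],"rotation": [0,-5,0]},
])

```text
t: 23.23
eef_pos: [0.5377, 0.1149, 0.1041]
ee_rot: [-1.576, -0.004, 2.13]
force: [1.3, -1.1, -0.6]
width: 0.0618
```

Emit:
move_arm([
  {"dp": [0,0,0],"rotation": [0,0,0]},
  {"dp": [0,0,0],"rotation": [0,0,0]},
])

```text
t: 23.4
eef_pos: [0.5376, 0.1124, 0.1046]
ee_rot: [-1.577, -0.004, 2.13]
force: [0.4, 0.2, 0.6]
width: 0.0621
```

```bash
python3 g.py .534 .110 .105 123.5; python3 w.py w12
```

```text
t 23.40 p [537.6 112.4 104.6] yaw 122.0 w 62.1 F [0.4 0.2 0.6] q1 32 q6 0
total tool dp [-0.1 -0.5  4.3] rot [ 0.3 -1.5  0.2]
[-0.1, -0.5, 4.3] [0.3, -1.5, 0.2] 1/1
[[-0.848, -0.509, -0.147, 0.578], [-0.53, 0.812, 0.245, 0.046], [-0.006, 0.286, -0.958, 0.262], [0.0, 0.0, 0.0, 1.0]]
```

View pics/w12.png

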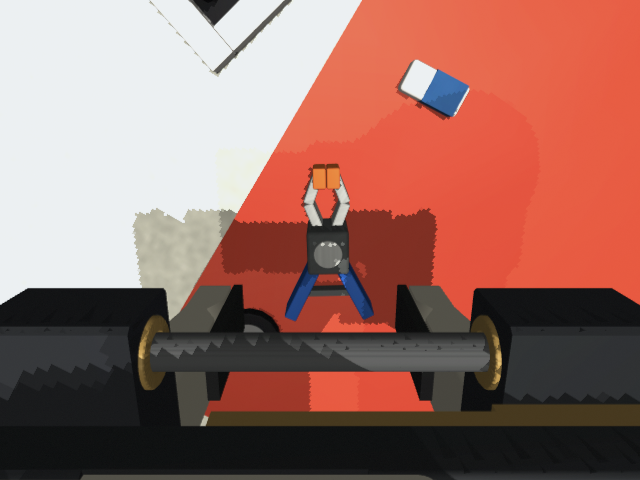

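The shut blue clip has its housing at (328,255) and its jaws shut at (326,178). The lens cap, at about (262,322), is clear of the fingers.

```bash
python3 - <<'E'
from h import *
f=np.load("w12.npz"); print(ray(f,328,254,.034,f["T"]).round(4)); a=ray(f,326,165,.020,f["T"]); b=ray(f,328,254,.034,f["T"]); d=b-a; print(np.degrees(np.arctan2(d[1],d[0])))
E
```

```text
[0.5336 0.1111 0.034 ]
123.45289635241521
```

Emit:
move_arm([
  {"dp": [1,30,4],"rotation": [0.3,-1,0]},
  {"dp": [1,28,1],"rotation": [0,0,0]},
  {"dp": [1,15,1],"rotation": [0,0,0]},
  {"dp": [0,8,0],"rotation": [0,0,0]},
  {"dp": [0,0,0],"rotation": [0,0,0]},
])

```text
t: 23.87
eef_pos: [0.5337, 0.1169, 0.0233]
ee_rot: [-1.579, -0.003, 2.14]
force: [0.0, -0.1, 0.0]
width: 0.0621
```

```bash
python3 g.py .534 .110 .01 123
```

```text
t 23.87 p [533.7 116.9  23.3] yaw 122.6 w 62.1 F [ 0.  -0.1  0. ] q1 33 q6 0
total tool dp [-6.  13.2  3.6] rot [ 0.5 -0.4  0.2]
[-6.0, 13.2, 3.6] [0.5, -0.4, 0.2] 1/1
```

Emit:
move_arm([
  {"dp": [-4.5,7,2.5],"rotation": [0.4,-0.5,0.2]},
  {"dp": [0,4,0],"rotation": [0,0,0]},
  {"dp": [0,0,0],"rotation": [0,0,0]},
])

```text
t: 24.12
eef_pos: [0.5354, 0.1131, 0.0127]
ee_rot: [-1.573, 0.001, 2.15]
force: [0.6, 0.6, 0.2]
width: 0.0618
```

```bash
python3 g.py .534 .1105 .01 123.3
```

```text
t 24.12 p [535.4 113.1  12.7] yaw 123.2 w 61.8 F [0.6 0.6 0.2] q1 32 q6 1
total tool dp [-1.4  2.7  2.6] rot [ 0.1 -0.1 -0.1]
[-1.4, 2.7, 2.6] [0.1, -0.1, -0.1] 1/1
```

Emit:
move_arm([
  {"dp": [-1.5,2.5,2],"rotation": [0,0,0]},
  {"dp": [0,0,0],"rotation": [0,0,0]},
  {"dp": [0,0,0],"rotation": [0,0,0]},
  {"dp": [0,0,0],"rotation": [0,0,0]},
  {"dp": [0,0,0],"rotation": [0,0,0]},
], jaw=255)

```text
t: 24.53
eef_pos: [0.5361, 0.1111, 0.0121]
ee_rot: [-1.577, 0.002, 2.149]
force: [-0.3, -0.7, 0.4]
width: 0.0341
```

Emit:
move_arm([
  {"dp": [0,0,0],"rotation": [0,0,0]},
  {"dp": [0,0,0],"rotation": [0,0,0]},
  {"dp": [0,0,0],"rotation": [0,0,0]},
])

```text
t: 24.78
eef_pos: [0.5361, 0.1111, 0.0126]
ee_rot: [-1.577, 0.002, 2.149]
force: [-0.2, -0.1, -0.1]
width: 0.0235
```

Emit:
move_arm([
  {"dp": [0,-20,0],"rotation": [0,0,0]},
  {"dp": [0,-35,0],"rotation": [0,0,0]},
  {"dp": [0,-35,0],"rotation": [0,0,0]},
  {"dp": [0,-10,0],"rotation": [0,0,0]},
])

```text
t: 25.12
eef_pos: [0.5324, 0.1091, 0.1117]
ee_rot: [-1.566, 0.001, 2.148]
force: [1.5, 0.2, -1.2]
width: 0.0239
```

```bash
python3 g.py .5265 .3605 .115 185.3; python3 - <<'E'
from station import arm; import cv2
f=arm.grab_frame("top"); cv2.imwrite("pics/t2.png",cv2.resize(f["pixels"][140:350,50:620,::-1],None,fx=1.4,fy=1.4))
E
```

```text
t 25.12 p [532.4 109.1 111.7] yaw 123.1 w 23.9 F [ 1.5  0.2 -1.2] q1 32 q6 1
total tool dp [ 213.9   -4.2 -132.3] rot [ -0.3 -62.2   0.1]
[23.8, -0.5, -14.7] [-0.0, -6.9, 0.0] 1/9
[21.8, -0.5, -17.5] [-0.0, -6.9, 0.0] 2/9
[19.6, -0.5, -20.0] [-0.0, -6.9, 0.0] 3/9
[17.0, -0.4, -22.2] [-0.0, -6.9, 0.0] 4/9
[14.2, -0.4, -24.0] [-0.0, -6.9, 0.0] 5/9
```

View pics/t2.png

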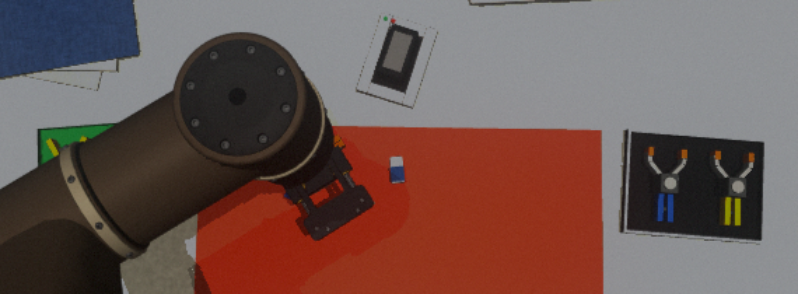

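The top view shows the battery in the cradle at (397,52) and both open clips flat in the black tray. Moving the blue shut clip to the green tray's free side.

Emit:
move_arm([
  {"dp": [24,0,-15],"rotation": [0,-6.9,0]},
  {"dp": [22,0,-18],"rotation": [0,-6.9,0]},
  {"dp": [20,0,-20],"rotation": [0,-6.9,0]},
  {"dp": [17,0,-22],"rotation": [0,-6.9,0]},
  {"dp": [14,0,-24],"rotation": [0,-6.9,0]},
])

```text
t: 25.58
eef_pos: [0.5283, 0.25, 0.1129]
ee_rot: [-1.57, -0.001, 2.763]
force: [0.6, -0.8, -1.9]
width: 0.0238
```

```bash
python3 g.py .5265 .3605 .115 185.3
```

```text
t 25.58 p [528.3 250.  112.9] yaw 158.3 w 23.8 F [ 0.6 -0.8 -1.9] q1 44 q6 24
total tool dp [  42.5   -2.1 -102. ] rot [ -0.  -27.    0.1]
[10.6, -0.5, -25.5] [-0.0, -6.8, 0.0] 1/4
[7.6, -0.5, -26.6] [-0.0, -6.8, 0.0] 2/4
[4.4, -0.5, -27.3] [-0.0, -6.8, 0.0] 3/4
[1.2, -0.5, -27.6] [-0.0, -6.8, 0.0] 4/4
```

Emit:
move_arm([
  {"dp": [10,0,-25],"rotation": [0,-7,0]},
  {"dp": [7,0,-26],"rotation": [0,-7,0]},
  {"dp": [4,5,-26],"rotation": [0,-6.5,0]},
  {"dp": [1,10,-16],"rotation": [0,-4,0]},
  {"dp": [0,5,-3],"rotation": [0,-1,0]},
])

```text
t: 26.0
eef_pos: [0.5247, 0.3585, 0.0902]
ee_rot: [-1.571, -0.001, -3.049]
force: [0.6, -0.9, -1.3]
width: 0.0238
```

Emit:
move_arm([
  {"dp": [0,0,0],"rotation": [0,0,0]},
  {"dp": [0,0,0],"rotation": [0,0,0]},
])

```text
t: 26.17
eef_pos: [0.5232, 0.3586, 0.0873]
ee_rot: [-1.569, -0.005, -3.048]
force: [0.3, -0.4, -0.8]
width: 0.0239
```

```bash
python3 g.py .5265 .3605 .017 185.3; python3 w.py w13
```

```text
t 26.17 p [523.2 358.6  87.3] yaw -174.7 w 23.9 F [ 0.3 -0.4 -0.8] q1 52 q6 43
total tool dp [-3.8 70.3 -1.7] rot [-0.1  0.   0.3]
[-1.9, 35.1, -0.9] [-0.1, 0.0, 0.1] 1/2
[-1.8, 35.1, -0.8] [-0.1, 0.0, 0.1] 2/2
[[0.093, -0.954, -0.285, 0.6], [-0.996, -0.088, -0.028, 0.366], [0.002, 0.286, -0.958, 0.245], [0.0, 0.0, 0.0, 1.0]]
```

View pics/w13.png

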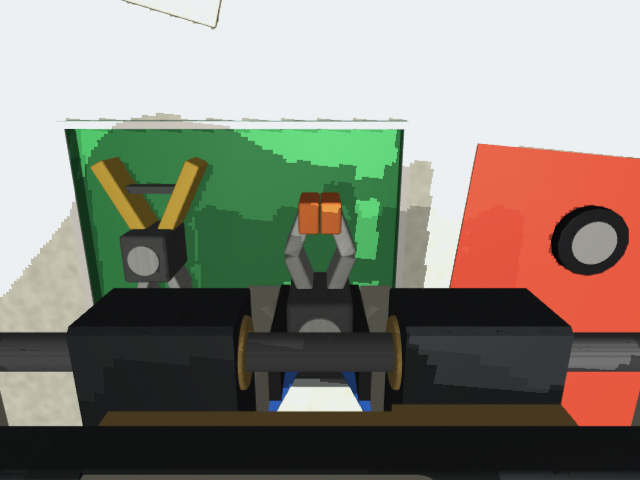

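The clip is over the right half of the tray (jaws at (320,213)). The yellow clip's nearest handle is at (200,165), well clear. Lowering.

Emit:
move_arm([
  {"dp": [-2,25,-1],"rotation": [0,0,0.2]},
  {"dp": [-1,22,0],"rotation": [0,0,0]},
  {"dp": [0,10,0],"rotation": [0,0,0]},
  {"dp": [0,0,0],"rotation": [0,0,0]},
  {"dp": [0,0,0],"rotation": [0,0,0]},
])

```text
t: 26.63
eef_pos: [0.528, 0.356, 0.032]
ee_rot: [-1.571, 0.002, -3.059]
force: [-0.2, 0.3, -0.8]
width: 0.0238
```

```bash
python3 g.py .5265 .3605 .0165 185.3
```

```text
t 26.63 p [528. 356.  32.] yaw -175.2 w 23.8 F [-0.2  0.3 -0.8] q1 52 q6 43
total tool dp [ 1.1 15.5 -4.6] rot [ 0.  -0.5 -0.1]
[1.1, 15.5, -4.6] [0.0, -0.5, -0.1] 1/1
```

Emit:
move_arm([
  {"dp": [0,8,-3.5],"rotation": [0,-0.4,0]},
  {"dp": [0,5,0],"rotation": [0,0,0]},
  {"dp": [0,2,0],"rotation": [0,0,0]},
  {"dp": [0,0,0],"rotation": [0,0,0]},
])

```text
t: 26.97
eef_pos: [0.5294, 0.3602, 0.0192]
ee_rot: [-1.574, 0.005, -3.053]
force: [-1.4, -0.3, -0.2]
width: 0.0239
```

```bash
python3 g.py .5265 .3605 .0165 185.3
```

```text
t 26.97 p [529.4 360.2  19.2] yaw -174.9 w 23.9 F [-1.4 -0.3 -0.2] q1 52 q6 43
total tool dp [ 2.8  2.7 -0.5] rot [ 0.2 -0.2 -0.3]
[2.8, 2.7, -0.5] [0.2, -0.2, -0.3] 1/1
```

Emit:
move_arm([
  {"dp": [1,2,0],"rotation": [0,0,-0.2]},
  {"dp": [0,1,0],"rotation": [0,0,0]},
  {"dp": [0,0,0],"rotation": [0,0,0]},
])

```text
t: 27.22
eef_pos: [0.5286, 0.3608, 0.0169]
ee_rot: [-1.575, 0.002, -3.052]
force: [-0.4, 0.1, -1.2]
width: 0.0238
```

Emit:
move_arm([
  {"dp": [0,0,0],"rotation": [0,0,0]},
  {"dp": [0,0,0],"rotation": [0,0,0]},
  {"dp": [0,0,0],"rotation": [0,0,0]},
  {"dp": [0,0,0],"rotation": [0,0,0]},
], jaw=146)

```text
t: 27.55
eef_pos: [0.5292, 0.3615, 0.0179]
ee_rot: [-1.576, 0.004, -3.052]
force: [0.4, 0.2, -0.6]
width: 0.0367
```

Emit:
move_arm([
  {"dp": [0,-20,0],"rotation": [0,0,0]},
  {"dp": [0,-30,0],"rotation": [0,0,0]},
  {"dp": [0,-35,0],"rotation": [0,0,0]},
  {"dp": [0,-35,0],"rotation": [0,0,0]},
  {"dp": [0,-30,0],"rotation": [0,0,0]},
])

```text
t: 27.97
eef_pos: [0.5252, 0.3569, 0.1649]
ee_rot: [-1.565, -0.008, -3.053]
force: [1.2, 0.8, 0.7]
width: 0.0376
```

```bash
python3 g.py .30 .60 .22 185.3
```

```text
t 27.97 p [525.2 356.9 164.9] yaw -174.9 w 37.6 F [1.2 0.8 0.7] q1 52 q6 43
total tool dp [ 203.3  -55.  -261.7] rot [-0.3 -0.2  0.5]
[22.6, -6.1, -29.1] [-0.0, -0.0, 0.1] 1/9
[22.6, -6.1, -29.1] [-0.0, -0.0, 0.1] 2/9
[22.5, -6.1, -29.1] [-0.0, -0.0, 0.1] 3/9
[22.5, -6.1, -29.1] [-0.0, -0.0, 0.1] 4/9
[22.5, -6.1, -29.1] [-0.0, -0.0, 0.1] 5/9
```

Backing out of the top view for a final check.

Emit:
move_arm([
  {"dp": [22,-6,-29],"rotation": [0,0,0]},
  {"dp": [22,-6,-29],"rotation": [0,0,0]},
  {"dp": [22,-6,-29],"rotation": [0,0,0]},
  {"dp": [22,-6,-29],"rotation": [0,0,0]},
  {"dp": [22,-6,-29],"rotation": [0,0,0]},
])

```text
t: 28.38
eef_pos: [0.4064, 0.4936, 0.2073]
ee_rot: [-1.575, 0.003, -3.063]
force: [0.9, 0.8, 1.2]
width: 0.0377
```

Emit:
move_arm([
  {"dp": [22,-6,-29],"rotation": [0,0,0]},
  {"dp": [22,-6,-29],"rotation": [0,0,0]},
  {"dp": [22,-6,-29],"rotation": [0,0,0]},
  {"dp": [10,0,-12],"rotation": [0,0,0]},
  {"dp": [0,0,0],"rotation": [0,0,0]},
])

```text
t: 28.8
eef_pos: [0.3135, 0.5953, 0.2296]
ee_rot: [-1.581, 0.005, -3.058]
force: [0.1, -0.3, 0.5]
width: 0.0376
```

```bash
python3 - <<'E'
from station import arm; import cv2,numpy as np
f=arm.grab_frame("top"); cv2.imwrite("pics/t3.png",cv2.resize(f["pixels"][140:350,50:620,::-1],None,fx=1.4,fy=1.4)); np.savez("t3.npz",**f)
from h import *
W=cloud(f); z=W[...,2]; ok=(f["z_map"]>0)
T={'g':((.522,.4055),5.3),'k':((.5165,-.4015),-3.6),'c':((.6845,.0052),-17)}
def loc(p,t):
    c,a=T[t]; a=np.radians(a); d=np.array(p[:2])-c; return (np.array([[np.cos(a),np.sin(a)],[-np.sin(a),np.cos(a)]])@d*1000).round(1)
def comps(u0,u1,v0,v1,lo,hi,h,t,mn):
    m=np.zeros((480,640),np.uint8); m[v0:v1,u0:u1]=1; m=(m>0)&ok&(z>lo)&(z<hi)
    n,l,st,c=cv2.connectedComponentsWithStats(m.astype(np.uint8))
    for i in range(1,n):
        if st[i,4]>mn: 
            p=ray(f,*c[i],h); zz=z[l==i]; P=np.array([ray(f,u,v,h)[:2]*1000 for v,u in np.argwhere(l==i)],np.float32)
            print(t,st[i,4],p.round(4),loc(p,t) if t in T else "","z med/10/90",np.percentile(zz,[50,10,90]).round(4),[np.round(x,1) for x in cv2.minAreaRect(P)])
comps(70,185,215,310,.030,.05,.038,'g',80)
comps(485,605,225,320,.030,.05,.038,'k',80)
comps(305,365,150,217,.035,.06,.045,'c',200)
comps(218,246,240,268,.004,.02,.009,'cap',50)
comps(322,346,245,275,.006,.02,.012,'eraser',20)
E
```

```text
g 191 [0.5278 0.3579 0.038 ] [  1.4 -47.9] z med/10/90 [0.0371 0.034  0.0405] [array([527.9, 357.3]), array([24.3, 26.7]), np.float64(0.9)]
g 191 [0.5183 0.4458 0.038 ] [ 0.1 40.5] z med/10/90 [0.0371 0.0335 0.0401] [array([518.2, 445.7]), array([26.1, 24.4]), np.float64(4.0)]
k 198 [ 0.5165 -0.3548  0.038 ] [-3.  46.6] z med/10/90 [0.0372 0.0341 0.04  ] [array([ 516.4, -354. ]), array([25.6, 25.9]), np.float64(88.7)]
k 198 [ 0.5133 -0.4423  0.038 ] [ -0.7 -40.9] z med/10/90 [0.0373 0.034  0.0401] [array([ 513.5, -441.4]), array([25.4, 26. ]), np.float64(87.9)]
c 744 [0.6864 0.0042 0.045 ] [ 2.1 -0.4] z med/10/90 [0.0442 0.0416 0.0469] [array([686.3,   4. ]), array([38.1, 70.7]), np.float64(72.7)]
cap 365 [0.5417 0.1979 0.009 ]  z med/10/90 [0.0085 0.0056 0.0113] [array([542.6, 197.4]), array([40.3, 40.4]), np.float64(0.9)]
eraser 178 [0.5314 0.0027 0.012 ]  z med/10/90 [0.0113 0.0084 0.0139] [array([531.2,   2.5]), array([35.3, 18. ]), np.float64(6.2)]
```

View pics/t3.png

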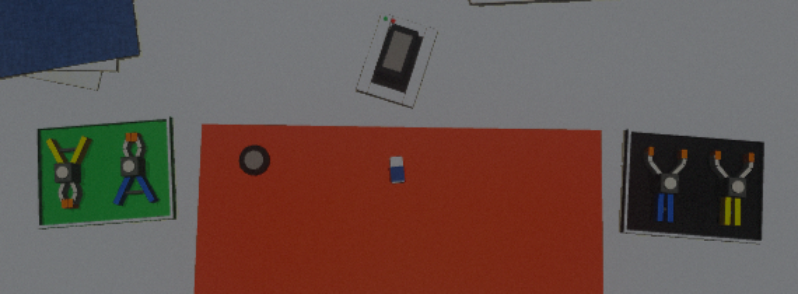

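The top view confirms everything:
- The shut clips are in the green tray, with housings at (64,172) and (128,167), and the open clips are in the black tray.
- Housing tops read about 37–38 mm, so the clips are resting on the 4 mm floors.
- The battery's top is at about 44–45 mm and it sits 2 mm off the recess centre.
- The cap and eraser have moved less than 1 mm.

```bash
python3 -c "
from station import arm
print(arm.job_done())"
```

```text
the job is handed in; nothing more can be done
None
```

I put the battery in the charging cradle, both open clips in the black tray and both shut clips in the green tray. I handed the job in at about 29 s of the 112 s allowed.

My last top-camera check, made just before handing in, found nothing wrong:

| Item | Measured | Limit or target |
|---|---|---|
| Clip housing tops | about 37 mm above the desk | 38 mm when resting on the 4 mm tray floor |
| Clip positions in trays | within 3 mm of the tray's centre line in x, 40–48 mm to each side in y | ±66 mm in x, ±89 mm in y |
| Battery distance from recess centre | about 2 mm | under 12 mm |
| Battery top height | about 44 mm | 45 mm when seated on the 5 mm floor |
| Battery angle to cradle | under 1° | 0.25 rad (about 14°) |
| Lens cap and eraser shift | under 1 mm | under 20 mm |

- **Clips:** the picture showed each pair lying separately and flat. I judged flatness from the housing heights and the picture, and did not measure tilt directly.
- **Arm:** it was parked clear of everything with the gripper empty. The force readings between moves never went above a few newtons.
- **Failed or disagreeing checks:** none. The result itself is not reported back, so I have no verdict to pass on.

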